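# Stock the dip station and hang its flavour signs

## Robot

A 6-joint arm with a two-finger parallel gripper is mounted at the origin on the work surface. World frame = base frame: x ahead of the robot, y to its left, z up, the work surface at z = 0. Lengths are in mm, angles in rad, forces in N, time in s.
With the tool pointing down it reaches from about 300 to 775 mm from the base axis. Payload 14.6 kg.
Tool frame: the origin (TCP) lies midway between the tips of the shut fingers; the grasp point (between the pads) lies 19 mm behind it (manip.grip_point_offset is the distance from the TCP to the grasp point, in mm); x points along the fingers, z is the direction in which the jaws open and shut, and the axes are right-handed (so a half turn about x gives the same grasp; the last joint's range is limited). The gripper opens to 94 mm and grips with 3 to 60 N. Pads are 16 mm wide; open, the fingers measure 119 mm over their backs; the gripper's body (75 mm by 177 mm) begins 78 mm behind the grasp point.
Start: joints at [-1.257, 0.3, 1.521, -0, 1.321, -0.067], TCP at [204.407, -510.595, 205.446] pointing down, gripper open.
Joint ranges: [-3.03, 3.03], [-0.79, 2.21], [0.23, 2.52], [-1.04, 4.18], [0, 3.07], [-2.55, 2.55]. Speed limits (rad/s): [2.22, 2.22, 2.57, 3.14, 3.14, 3.14].

## Interface

Orientations are given as [roll, pitch, yaw] about the fixed x, y, z axes, in that order (R = Rz(yaw) Ry(pitch) Rx(roll)).
In Python, from cell import manip, camera, calibration, order gives the robot as it stands.
- The arm moves only by the tool jog_arm, never from a script. Its arguments are lists of equal length, an entry for each row: "turn": the turn, a rotation vector about the tool's x, y, z in degrees, a list of three; "dp": the shift along the tool's x, y, z in cm, a list of three; "gripper": the closure, from 0 (fully open) to 1 (shut). In form: {"turn": [[ax, ay, az], ...], "dp": [[tx, ty, tz], ...], "gripper": [gripper, ...]}. A call has 1 to 8 rows; each row shifts and turns the pose as measured when the row begins, along the tool's axes as they then stand; what a row does not reach is not made up. A row lasts 1/8 s, in which the tool goes at most 62.5 mm and 10.7 degrees, less where a joint would pass 70% of its speed; a pose out of reach is approached as far as the arm can. A call is refused whole if a number of a shift passes 6.25 or a number of a turn 10.7, either way. A call with a gripper value outside its range is refused whole. The fingers move at their own pace and stop on an object; "grip_force" is the grip in N (left out, the last holds). Time passes only in rows, so rows that do not move let the fingers close. It gives the time, the measured TCP pose, the force and the opening at its end, in the units of the state.
- manip.read_state(): the state, without advancing time (a new reading comes with each control period).
- camera(name): name is "side" or "top" or "wrist"; returns (picture, depth): 480x640x3 uint8, red, green, blue; 480x640 float32, mm along the optical axis (not along the pixel's ray), 0 where there is no reading.
- calibration(name): a dict with "K" (3x3 intrinsics, pixels), "world_from_camera" (4x4, takes a point from camera to world coordinates). Camera axes: x right, y down, z forward; pixel columns grow to the right and rows downward; lengths in mm; the calibration is good to about 2 mm. A picture is of the moment at which its call begins: read the wrist's pose just before it. calibration takes no time and is no camera call; for the wrist camera it gives the pose at the moment of the call.
- order.sign_off(): hands the job in, once; it reports no verdict.
The state is a dict: "clock": time; "joints": joint angles; "qd": joint speeds; "effort": joint torques, N m; "eef_pos": TCP position; "eef_rot": TCP orientation; "wrist_force": force on the tool from outside, world axes, zero at the start; "moment": the same for the moment, N m; "finger_gap": finger opening in mm.
Only numpy, scipy, OpenCV 4.12 (cv2) and the standard library are available. Lean on these libraries where they do the work, as an engineer would, in place of code of your own. Each camera call takes 0.05 s, during which the arm holds its last target.

## Task

Get the dip station ready for today's two flavours, in whatever order suits: top up each clear tube with tubs of the flavour already in it until the lid of the top tub is level with the black fill line, no higher, leaving spare and green tubs standing on the counter. Green is off today, so take its sign off the rail and stand it on the counter; then hang the red and yellow signs on the rail by their hooks, each centred on the black mark behind its own tube: hook it on in the clear stretch between the two marks and slide it along the rail to its mark, never lifting it in over a mark. Do not disturb the spice jar, squeeze bottle and calculator.

Things in the scene. Friction and masses are not known exactly. Their poses are not given: they have to be found in the camera images.
- station: steel sauce station, fixed; base plate 178 (x) by 400 (y) by 8 mm; origin under its centre, x towards the customers, y along the rail. Clear tubes tube_a, tube_b stand at x -45, y +-120. Sign rail: round bar 12 mm thick along y at x +55, its axis 165 mm above the counter, 370 mm long, between posts at y +-190 that end 12 mm above the axis. Black marks on it at y +-120, clear but for the green sign
- tube_a (a point): centre of the inner floor of the tube at y +120 mm of the station, 8 mm above the counter. Tube 69 mm inside (3.5 mm play round a tub), 77 mm outside; rim 93 mm and black fill line 88 mm above this point (four tubs). Slots 44 mm wide, open from rim to floor, face the station's +y and -y, for the fingers. It starts with one or two tubs of one flavour
- mark_a (a point): top of the rail, 171 mm above the counter, at the middle of the black band (8 mm wide) at y +120 mm of the station, behind tube_a; its axes are the station's
- tube_b (a point): centre of the inner floor of the tube at y -120 mm of the station, 8 mm above the counter. Tube 69 mm inside (3.5 mm play round a tub), 77 mm outside; rim 93 mm and black fill line 88 mm above this point (four tubs). Slots 44 mm wide, open from rim to floor, face the station's +y and -y, for the fingers. It starts with one or two tubs of one flavour
- mark_b (a point): top of the rail, 171 mm above the counter, at the middle of the black band (8 mm wide) at y -120 mm of the station, behind tube_b; its axes are the station's
- red1: sealed round dip-sauce tub, red, rigid, 62 mm diameter, 22 mm high, stacking at 22 mm each, about 45 g; origin at the centre of its underside, z up. Already at the bottom of one of the tubes; it shows which tube is for red.
- red2: sealed round dip-sauce tub, red, rigid, 62 mm diameter, 22 mm high, stacking at 22 mm each, about 45 g; origin at the centre of its underside, z up. If present, already standing on red1 in that tube.
- red3: sealed round dip-sauce tub, red, rigid, 62 mm diameter, 22 mm high, stacking at 22 mm each, about 45 g; origin at the centre of its underside, z up. If present, a spare standing on the counter to the robot's right.
- red4: sealed round dip-sauce tub, red, rigid, 62 mm diameter, 22 mm high, stacking at 22 mm each, about 45 g; origin at the centre of its underside, z up. If present, a spare standing on the counter to the robot's right.
- red5: sealed round dip-sauce tub, red, rigid, 62 mm diameter, 22 mm high, stacking at 22 mm each, about 45 g; origin at the centre of its underside, z up. If present, a spare standing on the counter to the robot's right.
- yellow1: sealed round dip-sauce tub, yellow, rigid, 62 mm diameter, 22 mm high, stacking at 22 mm each, about 45 g; origin at the centre of its underside, z up. Already at the bottom of one of the tubes; it shows which tube is for yellow.
- yellow2: sealed round dip-sauce tub, yellow, rigid, 62 mm diameter, 22 mm high, stacking at 22 mm each, about 45 g; origin at the centre of its underside, z up. If present, already standing on yellow1 in that tube.
- yellow3: sealed round dip-sauce tub, yellow, rigid, 62 mm diameter, 22 mm high, stacking at 22 mm each, about 45 g; origin at the centre of its underside, z up. If present, a spare standing on the counter to the robot's right.
- yellow4: sealed round dip-sauce tub, yellow, rigid, 62 mm diameter, 22 mm high, stacking at 22 mm each, about 45 g; origin at the centre of its underside, z up. If present, a spare standing on the counter to the robot's right.
- yellow5: sealed round dip-sauce tub, yellow, rigid, 62 mm diameter, 22 mm high, stacking at 22 mm each, about 45 g; origin at the centre of its underside, z up. If present, a spare standing on the counter to the robot's right.
- green1: sealed round dip-sauce tub, green, rigid, 62 mm diameter, 22 mm high, stacking at 22 mm each, about 45 g; origin at the centre of its underside, z up. A flavour the station is not serving today; it stays on the counter.
- sign_red: red sign with red tab, rigid, 110 g, standing on its foot; origin under the foot's centre, z up, x to the hook's mouth. Heights in mm: foot 0-6 (40 in x, 80 in y), panel 6-58 (5 thick, 80 wide), J hook 24 wide in y: back leg at x -15 to -10, strap from it to the panel below 63, arch 100-106, front lip at x +10 to +15 down to 88; tab to grip 106-142, 12 thick in x, 36 wide in y
- sign_red_seat (a point): middle of the underside of the red sign's hook arch, 100 mm above the sign's origin. The rail (12 mm) enters the hook's mouth, heights 63 to 88 mm, as the sign moves along its own +x; then the sign is let down about 20 mm until this point rests on top of the rail. So hung, the sign is upright
- sign_yellow: yellow sign with yellow tab, rigid, 110 g, standing on its foot; origin under the foot's centre, z up, x to the hook's mouth. Heights in mm: foot 0-6 (40 in x, 80 in y), panel 6-58 (5 thick, 80 wide), J hook 24 wide in y: back leg at x -15 to -10, strap from it to the panel below 63, arch 100-106, front lip at x +10 to +15 down to 88; tab to grip 106-142, 12 thick in x, 36 wide in y
- sign_yellow_seat (a point): middle of the underside of the yellow sign's hook arch, 100 mm above the sign's origin. The rail (12 mm) enters the hook's mouth, heights 63 to 88 mm, as the sign moves along its own +x; then the sign is let down about 20 mm until this point rests on top of the rail. So hung, the sign is upright
- sign_green: green sign, same shape, size and frame as sign_red and sign_yellow (its hook's seat also 100 mm above its origin), left hanging on the rail between the marks, its x about along the station's x: to come off it is raised about 20 mm, then drawn back along its own -x until its lip is clear of the rail
- shaker: amber spice jar, 52 mm diameter, 100 mm high; a bystander to leave alone; origin at the underside
- squeeze_bottle: white squeeze bottle with red cap, 60 mm diameter, 180 mm high; a bystander to leave alone; origin at the underside
- calculator: black desk calculator, 115 by 165 mm, about 20 mm high; a bystander to leave alone; origin at the underside
Mind the look-alikes: they are no part of the job. Leave any pink look-alike of the yellow4 alone.

How it is judged (in metres and radians):
At the end, for the whole second after the job is handed in: Each tube holds four tubs, all of its flavour, level, within 9 mm of its axis, top lid at the line (within 6 mm); other tubs and the green sign upright on the counter. Red and yellow signs hang on the rail upright (0.15 rad), within 12 mm of the mark behind their tube. All at rest (((horizontal distance between red1 and tube_a below 0.009 m and ((horizontal distance between red2 and tube_a below 0.009 m and z of red2 in the frame of tube_a between 0.06 and 0.072 m) or (horizontal distance between red3 and tube_a below 0.009 m and z of red3 in the frame of tube_a between 0.06 and 0.072 m) or (horizontal distance between red4 and tube_a below 0.009 m and z of red4 in the frame of tube_a between 0.06 and 0.072 m) or (horizontal distance between red5 and tube_a below 0.009 m and z of red5 in the frame of tube_a between 0.06 and 0.072 m)) and horizontal distance between each of yellow1, yellow2, yellow3, yellow4, yellow5, green1 and tube_a above 0.06 m and x of sign_red_seat in the frame of mark_a between -0.009 and 0.009 m and y of sign_red_seat in the frame of mark_a between -0.012 and 0.012 m and z of sign_red_seat in the frame of mark_a between -0.005 and 0.005 m and angle between sign_red's own z axis and vertical below 0.15 rad and linear speed of sign_red below 0.03 m/s) or (horizontal distance between red1 and tube_b below 0.009 m and ((horizontal distance between red2 and tube_b below 0.009 m and z of red2 in the frame of tube_b between 0.06 and 0.072 m) or (horizontal distance between red3 and tube_b below 0.009 m and z of red3 in the frame of tube_b between 0.06 and 0.072 m) or (horizontal distance between red4 and tube_b below 0.009 m and z of red4 in the frame of tube_b between 0.06 and 0.072 m) or (horizontal distance between red5 and tube_b below 0.009 m and z of red5 in the frame of tube_b between 0.06 and 0.072 m)) and horizontal distance between each of yellow1, yellow2, yellow3, yellow4, yellow5, green1 and tube_b above 0.06 m and x of sign_red_seat in the frame of mark_b between -0.009 and 0.009 m and y of sign_red_seat in the frame of mark_b between -0.012 and 0.012 m and z of sign_red_seat in the frame of mark_b between -0.005 and 0.005 m and angle between sign_red's own z axis and vertical below 0.15 rad and linear speed of sign_red below 0.03 m/s)) and ((horizontal distance between yellow1 and tube_a below 0.009 m and ((horizontal distance between yellow2 and tube_a below 0.009 m and z of yellow2 in the frame of tube_a between 0.06 and 0.072 m) or (horizontal distance between yellow3 and tube_a below 0.009 m and z of yellow3 in the frame of tube_a between 0.06 and 0.072 m) or (horizontal distance between yellow4 and tube_a below 0.009 m and z of yellow4 in the frame of tube_a between 0.06 and 0.072 m) or (horizontal distance between yellow5 and tube_a below 0.009 m and z of yellow5 in the frame of tube_a between 0.06 and 0.072 m)) and horizontal distance between each of red1, red2, red3, red4, red5, green1 and tube_a above 0.06 m and x of sign_yellow_seat in the frame of mark_a between -0.009 and 0.009 m and y of sign_yellow_seat in the frame of mark_a between -0.012 and 0.012 m and z of sign_yellow_seat in the frame of mark_a between -0.005 and 0.005 m and angle between sign_yellow's own z axis and vertical below 0.15 rad and linear speed of sign_yellow below 0.03 m/s) or (horizontal distance between yellow1 and tube_b below 0.009 m and ((horizontal distance between yellow2 and tube_b below 0.009 m and z of yellow2 in the frame of tube_b between 0.06 and 0.072 m) or (horizontal distance between yellow3 and tube_b below 0.009 m and z of yellow3 in the frame of tube_b between 0.06 and 0.072 m) or (horizontal distance between yellow4 and tube_b below 0.009 m and z of yellow4 in the frame of tube_b between 0.06 and 0.072 m) or (horizontal distance between yellow5 and tube_b below 0.009 m and z of yellow5 in the frame of tube_b between 0.06 and 0.072 m)) and horizontal distance between each of red1, red2, red3, red4, red5, green1 and tube_b above 0.06 m and x of sign_yellow_seat in the frame of mark_b between -0.009 and 0.009 m and y of sign_yellow_seat in the frame of mark_b between -0.012 and 0.012 m and z of sign_yellow_seat in the frame of mark_b between -0.005 and 0.005 m and angle between sign_yellow's own z axis and vertical below 0.15 rad and linear speed of sign_yellow below 0.03 m/s)) and angle between each of red1, red2, red3, red4, red5, yellow1, yellow2, yellow3, yellow4, yellow5, green1, sign_green's own z axis and vertical below 0.1 rad and height (world z) of each of red1, red2, red3, red4, red5, yellow1, yellow2, yellow3, yellow4, yellow5 below 0.082 m and height (world z) of each of green1, sign_green below 0.006 m and (height (world z) of red2 below 0.006 m or horizontal distance between red2 and tube_a below 0.009 m or horizontal distance between red2 and tube_b below 0.009 m) and (height (world z) of red3 below 0.006 m or horizontal distance between red3 and tube_a below 0.009 m or horizontal distance between red3 and tube_b below 0.009 m) and (height (world z) of red4 below 0.006 m or horizontal distance between red4 and tube_a below 0.009 m or horizontal distance between red4 and tube_b below 0.009 m) and (height (world z) of red5 below 0.006 m or horizontal distance between red5 and tube_a below 0.009 m or horizontal distance between red5 and tube_b below 0.009 m) and (height (world z) of yellow2 below 0.006 m or horizontal distance between yellow2 and tube_a below 0.009 m or horizontal distance between yellow2 and tube_b below 0.009 m) and (height (world z) of yellow3 below 0.006 m or horizontal distance between yellow3 and tube_a below 0.009 m or horizontal distance between yellow3 and tube_b below 0.009 m) and (height (world z) of yellow4 below 0.006 m or horizontal distance between yellow4 and tube_a below 0.009 m or horizontal distance between yellow4 and tube_b below 0.009 m) and (height (world z) of yellow5 below 0.006 m or horizontal distance between yellow5 and tube_a below 0.009 m or horizontal distance between yellow5 and tube_b below 0.009 m) and linear speed of each of red1, red2, red3, red4, red5, yellow1, yellow2, yellow3, yellow4, yellow5, sign_green below 0.03 m/s); the robot touches nothing.
It fails at once if a sign is held lifted off the rail (10 to 50 mm above its hung height) over a mark, i.e. within 40 mm along the rail and 60 mm across: it must be hooked on clear of the marks and slid there ((x of sign_red_seat in the frame of mark_a between -0.06 and 0.06 m and y of sign_red_seat in the frame of mark_a between -0.04 and 0.04 m and z of sign_red_seat in the frame of mark_a between 0.01 and 0.05 m) or (x of sign_red_seat in the frame of mark_b between -0.06 and 0.06 m and y of sign_red_seat in the frame of mark_b between -0.04 and 0.04 m and z of sign_red_seat in the frame of mark_b between 0.01 and 0.05 m) or (x of sign_yellow_seat in the frame of mark_a between -0.06 and 0.06 m and y of sign_yellow_seat in the frame of mark_a between -0.04 and 0.04 m and z of sign_yellow_seat in the frame of mark_a between 0.01 and 0.05 m) or (x of sign_yellow_seat in the frame of mark_b between -0.06 and 0.06 m and y of sign_yellow_seat in the frame of mark_b between -0.04 and 0.04 m and z of sign_yellow_seat in the frame of mark_b between 0.01 and 0.05 m)).
It fails at once if the jar, bottle or calculator is moved more than 40 mm (distance of any of shaker, squeeze_bottle, calculator from where it was at the start of the episode above 0.04 m).
Of red2, red3, red4, red5 only 3 to 4 are there at a start; the rules pass over those that are not, and their reading is None.
Of yellow2, yellow3, yellow4, yellow5 only 3 to 4 are there at a start; the rules pass over those that are not, and their reading is None.
At some moment in a run one of red3, red4, red5, yellow3, yellow4, yellow5 may be knocked a few centimetres aside while the robot is not near it.
It also fails if it takes over 208 s, if anything falls off the work surface, if the arm or the gripper's body presses on something with over 40 N, if the wrist force passes 120 N, or if a joint passes its speed limit or range.

## Working session

There is one attempt and no reset: what is moved stays moved. The work goes in short steps, Python scripts to look and compute and a tool call to move; the robot and the scene stay as the last step left them, time stands still between calls to the robot, and variables do not carry over. Pictures are saved under pics/ and viewed, and the job is handed in when it is done.

Besides the shell and the picture viewer there is one more tool, called after "Emit:" as a command line: name --argument value ..., lists and objects as JSON in quotes. jog_arm: Moves the arm, as the interface text tells. Its arguments: {"type":"object","properties":{"turn":{"type":"array","items":{"type":"array","items":{"type":"number"}}},"dp":{"type":"array","items":{"type":"array","items":{"type":"number"}}},"gripper":{"type":"array","items":{"type":"number"}},"grip_force":{"type":"number"}},"required":["turn","dp","gripper"]}

```bash
ls; mkdir -p pics
python3 - <<'E'
from cell import manip, camera, calibration, order
import cv2, numpy as np
for n in ["side","top","wrist"]:
    p,d=camera(n); cv2.imwrite(f"pics/{n}0.png",p[:,:,::-1]); np.savez(f"pics/{n}0.npz",p=p,d=d,K=calibration(n)["K"],T=calibration(n)["world_from_camera"])
    print(n,calibration(n))
print(manip.read_state())
E
```

```text
pics
side {'K': array([[523.37298223,   0.        , 316.37048352],
       [  0.        , 523.37298223, 244.28987214],
       [  0.        ,   0.        ,   1.        ]]), 'world_from_camera': array([[-9.87762230e-01, -9.71826073e-02,  1.21989009e-01,
         3.38662931e+02],
       [-1.55964689e-01,  6.10993927e-01, -7.76119474e-01,
         1.06706306e+03],
       [ 8.90770104e-04, -7.85647480e-01, -6.18673778e-01,
         1.02794287e+03],
       [ 0.00000000e+00,  0.00000000e+00,  0.00000000e+00,
         1.00000000e+00]])}
top {'K': array([[620.46512375,   0.        , 321.78139867],
       [  0.        , 620.46512375, 238.71987532],
       [  0.        ,   0.        ,   1.        ]]), 'world_from_camera': array([[-8.56870448e-03, -9.85992522e-01,  1.66569274e-01,
         2.34244377e+02],
       [-9.99959848e-01,  8.88588914e-03,  1.15903620e-03,
        -8.28334380e+01],
       [-2.62291713e-03, -1.66552655e-01, -9.86029073e-01,
         1.69742852e+03],
       [ 0.00000000e+00,  0.00000000e+00,  0.00000000e+00,
         1.00000000e+00]])}
wrist {'K': array([[376.90459361,   0.
[... 460 characters left out ...]
00,
         1.00000000e+00]])}
{'clock': 0.15, 'joints': array([-1.25658203e+00,  3.00354281e-01,  1.52141681e+00, -1.37934691e-05,
        1.32072194e+00, -6.66319848e-02]), 'qd': array([ 4.97235305e-04, -1.55049370e-03, -2.34458071e-03,  1.82109147e-03,
        6.95899990e-04, -5.11248917e-05]), 'effort': array([ 5.41834106e-04, -5.31961262e+01, -3.52821279e+01,  7.07990583e-02,
        2.35449756e-02, -5.24328084e-05]), 'eef_pos': array([ 204.35457003, -510.41262466,  205.01990887]), 'eef_rot': array([3.08979934, 1.56989585, 1.89985271]), 'wrist_force': array([-0.35820612, -0.18570276,  0.35778495]), 'moment': array([ 0.01829003,  0.00530853, -0.00322286]), 'finger_gap': 94.037640353711}
```

View pics/top0.png

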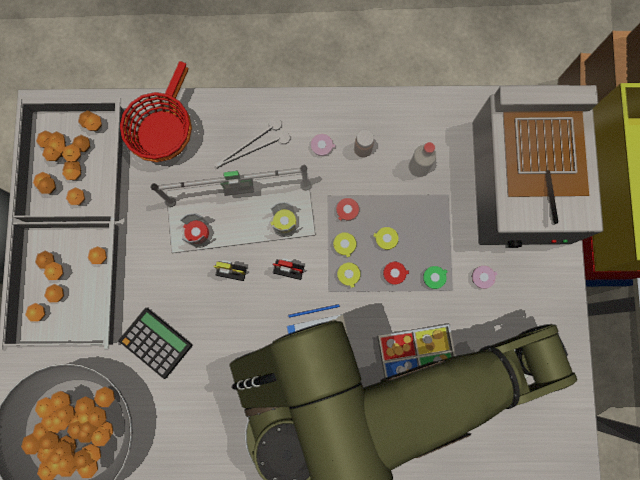

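View pics/side0.png

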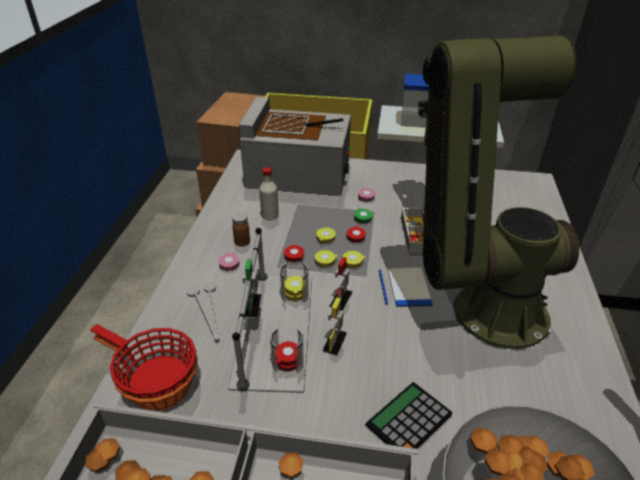

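View pics/wrist0.png

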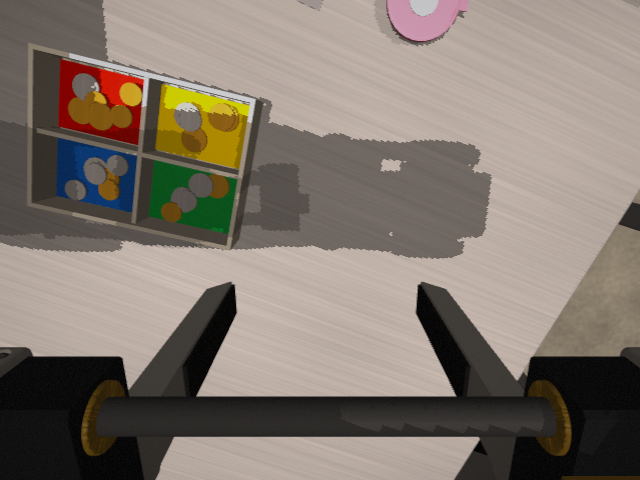

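Top view: red tube is left (195,231) at +y, yellow tube is right (284,219). Spare reds are at (347,209) and (395,273), yellows at (345,244), (386,238) and (349,274), green at (435,277), and the pink look-alikes at (321,145) and (484,277). I'll measure these now.

```bash
cat > h.py <<'E'
import numpy as np, cv2
def load(n):
    z=np.load(f"pics/{n}.npz"); return z["p"],z["d"],z["K"],z["T"]
def cloud(d,K,T):
    v,u=np.mgrid[0:480,0:640]
    c=np.stack([(u-K[0,2])/K[0,0]*d,(v-K[1,2])/K[1,1]*d,d],-1)
    return c@T[:3,:3].T+T[:3,3]
def ray(u,v,z,K,T):
    r=T[:3,:3]@np.array([(u-K[0,2])/K[0,0],(v-K[1,2])/K[1,1],1]); o=T[:3,3]
    return o+r*(z-o[2])/r[2]
def proj(P,K,T):
    c=T[:3,:3].T@(np.array(P,float)-T[:3,3]); q=K@c; return q[:2]/q[2]
def snap(n,tag):
    from cell import camera,calibration
    k=calibration(n); p,d=camera(n); cv2.imwrite(f"pics/{tag}.png",p[:,:,::-1])
    np.savez(f"pics/{tag}.npz",p=p,d=d,K=k["K"],T=k["world_from_camera"])
    return p,d,k["K"],k["world_from_camera"]
R={"red":[(0,6),(174,180)],"yellow":[(22,33)],"green":[(50,80)],"pink":[(160,173)]}
def mask(p,c,smin=130,vmin=60):
    h=cv2.cvtColor(p,cv2.COLOR_RGB2HSV); m=np.zeros(h.shape[:2],bool)
    for a,b in R[c]: m|=(h[...,0]>=a)&(h[...,0]<=b)
    return (m&(h[...,1]>=smin)&(h[...,2]>=vmin)).astype(np.uint8)
E
python3 - <<'E'
from h import *
p,d,K,T=load("top0"); X=cloud(d,K,T)
for c in ["red","yellow","green","pink"]:
    m=mask(p,c,90); n,l,s,ce=cv2.connectedComponentsWithStats(m)
    for i in range(1,n):
        if s[i,4]<25: continue
        u,v=ce[i]; 
        if not(150<u<500 and 120<v<300): continue
        x=X[l==i]; zz=np.median(x[:,2])
        print(c,s[i],ce[i].round(1),"z",zz.round(1),np.percentile(x[:,2],[5,95]).round(0),"ray@z",ray(u,v,zz,K,T).round(1), "top mid", ((x.min(0)+x.max(0))/2).round(1))
cv2.imwrite("pics/topz.png",cv2.resize(p[130:300,150:330,::-1],None,fx=4,fy=3.5,interpolation=cv2.INTER_CUBIC))
p,d,K,T=load("side0")
cv2.imwrite("pics/sidez.png",cv2.resize(p[220:400,210:370,::-1],None,fx=4,fy=3.3,interpolation=cv2.INTER_CUBIC))
E
```

```text
red [ 120   61   70   98 3389] [157.7 122.9] z 45.1 [ 26. 106.] ray@z [845.2 374.3  45.1] top mid [619.3 202.3 844.7]
red [424 142  11  11  88] [429.1 146.9] z 180.9 [175. 185.] ray@z [ 724.7 -355.7  180.9] top mid [ 750.  -372.9   92.4]
red [336 198  23  22 339] [347.2 208.9] z 22.3 [15. 29.] ray@z [ 600.  -151.7   22.3] top mid [ 432.8 -132.9  846.6]
red [183 220  26  21 353] [195.6 230.2] z 52.3 [32. 74.] ray@z [538.5 259.2  52.3] top mid [404.1 107.1 848.9]
red [273 260  30  12 125] [286.2 264.7] z 137.6 [ 47. 147.] ray@z [431.8   9.6 137.6] top mid [436.6  11.8  78.3]
red [383 261  26  24 370] [394.7 272.6] z 22.3 [13. 28.] ray@z [ 422.2 -277.8   22.3] top mid [ 345.9 -200.1  845.7]
yellow [271 209  25  21 304] [283.5 219. ] z 52.1 [44. 60.] ray@z [567.3  22.2  52.1] top mid [416.5 -12.9 851.8]
yellow [373 227  26  23 357] [386.2 237.9] z 22.1 [13. 29.] ray@z [ 518.  -257.4   22.1] top mid [ 391.4 -187.7  845.1]
yellow [333 233  24  24 358] [344.5 243.8] z 21.7 [13. 28.] ray@z [ 502.8 -143.    21.7] top mid [ 383.9 -129.2  843.2]
yellow [214 262  18   7  90] [222.3 265.2] z 140.6 [ 56. 146.] ray@z [431.7 171.  140.6] top mid [433.  179.5  95.4]
yellow [337 262  24  26 362] [348.5 274. ] z 22.0 [14. 29.] ray@z [ 419.7 -152.5   22. ] top mid [ 344.8 -133.8  846.3]
yellow [232 269  12   5  28] [238.3 270.8] z 56.4 [25. 65.] ray@z [426.9 141.8  56.4] top mid [427.8 144.9  34.6]
green [224 171  14   6  53] [230.6 173.4] z 214.0 [208. 218.] ray@z [650.5 142.6 214. ] top mid [650.5 142.7 213.3]
green [424 266  23  23 351] [434.7 276.9] z 22.6 [15. 29.] ray@z [ 409.7 -385.7   22.6] top mid [ 336.9 -250.3  847.8]
```

View pics/topz.png

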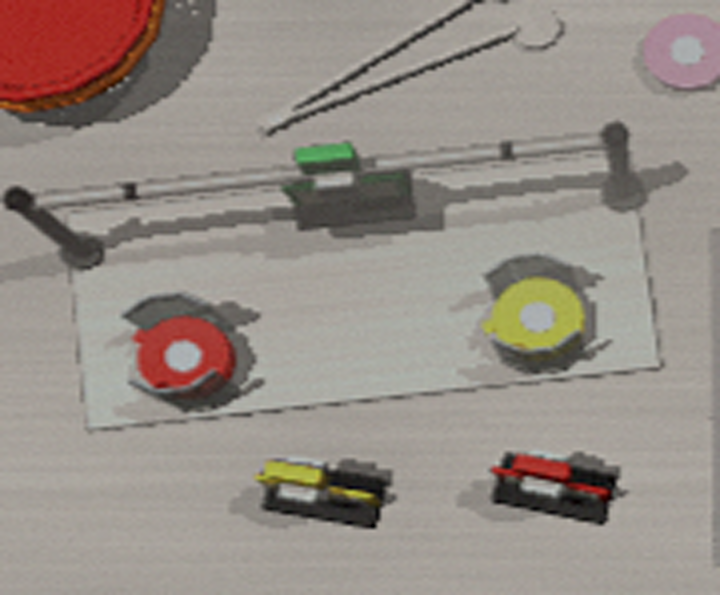

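View pics/sidez.png

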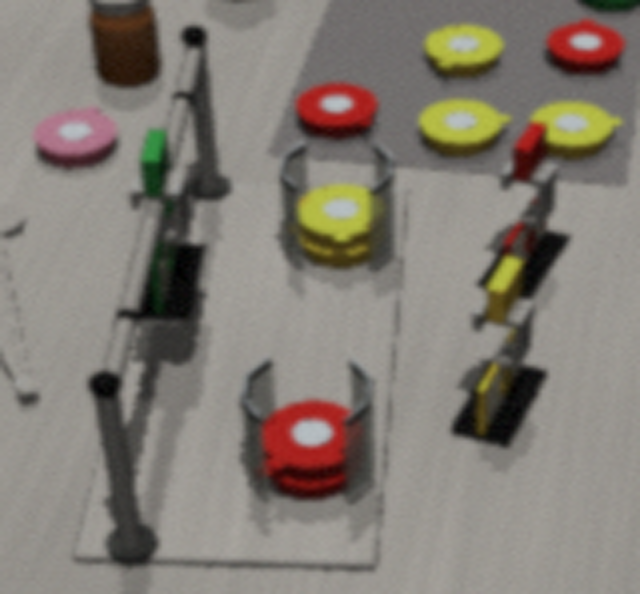

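```bash
python3 - <<'E'
from h import *
p,d,K,T=load("top0"); X=cloud(d,K,T)
def c2(a,b): return 150+a/4,130+b/3.5
for n,a,z in [("postL",(18,198),177),("postR",(615,133),177),("markL",(130,190),171),("markR",(506,150),171),("BL",(90,430),8),("BR",(660,367),8)]:
    print(n,ray(*c2(*a),z,K,T).round(1))
# tubs: lid circle fits & tabs
for c in ["red","yellow","green"]:
    m=mask(p,c,90); n,l,s,ce=cv2.connectedComponentsWithStats(m)
    for i in range(1,n):
        if s[i,4]<280 or s[i,4]>600: continue
        ct=max(cv2.findContours((l==i).astype(np.uint8),cv2.RETR_EXTERNAL,cv2.CHAIN_APPROX_NONE)[0],key=len)[:,0]
        z=52 if ct[:,0].mean()<300 else 22
        P=np.array([ray(u,v,z,K,T)[:2] for u,v in ct])
        c0=np.median(P,0)
        for _ in range(20):
            r=np.linalg.norm(P-c0,axis=1); k=r<np.percentile(r,80)
            A=np.c_[2*P[k],np.ones(k.sum())]; s_=np.linalg.lstsq(A,(P[k]**2).sum(1),rcond=None)[0]; c0=s_[:2]
        r=np.linalg.norm(P-c0,axis=1); j=r.argmax()
        print(c,ce[i].round(0),c0.round(1),"rmed",np.median(r).round(1),"rmax",r.max().round(1),"tabdir",np.degrees(np.arctan2(*(P[j]-c0)[::-1])).round(0))
# signs
for c,(u0,v0,u1,v1) in {"green":(215,160,250,185),"yellow":(205,255,255,285),"red":(265,252,315,285)}.items():
    m=mask(p,c,90)>0; b=np.zeros_like(m); b[v0:v1,u0:u1]=1; m&=b
    z=X[...,2]; hi=z[m].max(); m2=m&(z>np.percentile(z[m],50)-4)
    Y=X[m2]; q=Y[:,:2]; print(c,"tab",len(q),"z",np.percentile(Y[:,2],[10,50,90]).round(0),"mid",q.mean(0).round(1),cv2.minAreaRect(q.astype(np.float32)))
    f=X[v0:v1,u0:u1].reshape(-1,3); lo=(180-171+65)
E
python3 - <<'E'
import cv2
p=cv2.imread("pics/top0.png")
cv2.imwrite("pics/cr1.png",cv2.resize(p[250:345,205:325],None,fx=6.5,fy=6.2,interpolation=cv2.INTER_CUBIC))
p=cv2.imread("pics/side0.png")
cv2.imwrite("pics/cr2.png",cv2.resize(p[250:360,320:370],None,fx=6,fy=5.4,interpolation=cv2.INTER_CUBIC))
E
```

```text
postL [628.3 339.8 177. ]
postR [673.2 -36.9 177. ]
markL [635.2 270.7 171. ]
markR [662.9  32.6 171. ]
BL [483.9 330.4   8. ]
BR [530.6 -62.2   8. ]
red [347. 209.] [ 601.  -152.4] rmed 30.0 rmax 37.5 tabdir 141.0
red [196. 230.] [538.5 261.6] rmed 29.6 rmax 38.5 tabdir -119.0
red [395. 273.] [ 422.1 -276.8] rmed 30.6 rmax 38.0 tabdir -79.0
red [398. 346.] [ 225.9 -279.9] rmed 41.5 rmax 50.4 tabdir -51.0
yellow [283. 219.] [567.4  20.9] rmed 28.2 rmax 37.5 tabdir 111.0
yellow [386. 238.] [ 518.  -258.2] rmed 30.4 rmax 37.8 tabdir 77.0
yellow [345. 244.] [ 503.7 -142.3] rmed 30.4 rmax 37.0 tabdir -160.0
yellow [349. 274.] [ 420.5 -152.1] rmed 30.5 rmax 36.8 tabdir -170.0
yellow [432. 341.] [ 239.5 -371.7] rmed 40.7 rmax 50.0 tabdir -117.0
yellow [559. 356.] [ 187.2 -711.1] rmed 32.6 rmax 64.7 tabdir 7.0
green [435. 277.] [ 409.6 -385.3] rmed 29.9 rmax 36.9 tabdir -60.0
green [161. 330.] [257.4 324.8] rmed 40.1 rmax 85.0 tabdir 50.0
green tab 47 z [212. 215. 217.] mid [650.5 142.7] ((650.6904296875, 142.6776123046875), (9.484983444213867, 32.98875427246094), 7.67600154876709)
yellow tab 70 z [138. 141. 145.] mid [432.9 169.7] ((433.1685791015625, 170.2164306640625), (36.33457946777344, 11.620269775390625), 78.73497772216797)
red tab 70 z [138. 143. 147.] mid [435.8  13. ] ((435.8908996582031, 12.99843978881836), (36.033546447753906, 12.423836708068848), 77.50691986083984)
```

View pics/cr1.png

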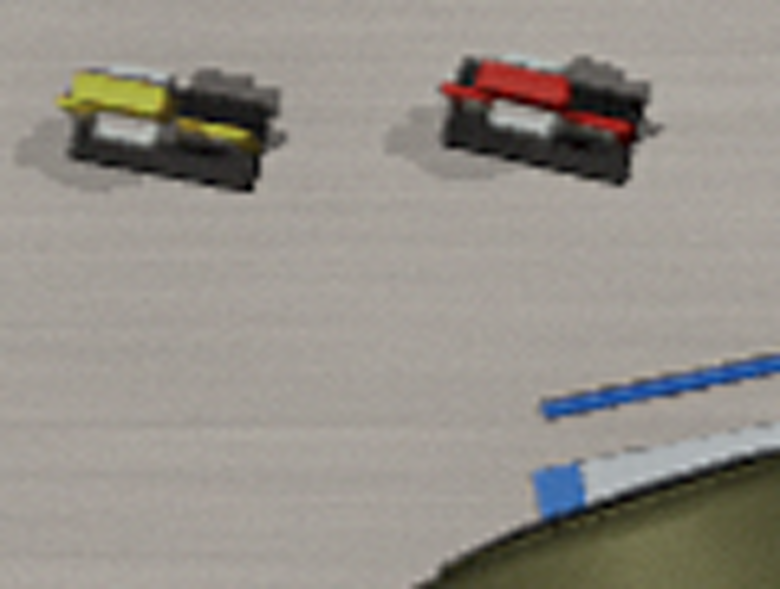

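View pics/cr2.png

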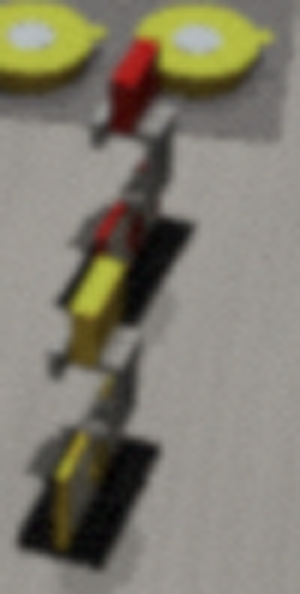

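```bash
cat >> h.py <<'E'
from scipy.spatial.transform import Rotation as Ro
def st():
    from cell import manip
    s=manip.read_state(); Rm=Ro.from_euler("xyz",s["eef_rot"]).as_matrix()
    return s,np.array(s["eef_pos"]),Rm
def phi_of(Rm): return np.degrees(np.arctan2(Rm[1,2],Rm[0,2]))
def tgt(phi):
    a=np.radians(phi); z=np.array([np.cos(a),np.sin(a),0]); x=np.array([0,0,-1.]); return np.stack([x,np.cross(z,x),z],1)
def plan(wps,g,step=50,tstep=9.5,pad=0):
    """wps: list of (x,y,z,phi[,step]); prints rows"""
    import json
    s,p,Rm=st(); print("now",p.round(1),"phi",phi_of(Rm).round(1),"gap",round(s["finger_gap"],1),"t",round(s["clock"],2),"j",np.round(s["joints"],2),"F",np.round(s["wrist_force"],1))
    T,D=[],[]
    for w in wps:
        sp=w[4] if len(w)>4 else step
        Q=tgt(w[3]); q=np.array(w[:3],float)
        rv=Ro.from_matrix(Rm.T@Q).as_rotvec(degrees=True)
        n=max(1,int(np.ceil(np.linalg.norm(q-p)/sp-.05)),int(np.ceil(np.linalg.norm(rv)/tstep-.05)))
        dw=(q-p)/n
        for i in range(n):
            t=np.round(rv/n,1); dd=np.round(Rm.T@dw/10,2)
            T.append(t.tolist()); D.append(dd.tolist())
            p=p+Rm@dd*10; Rm=Rm@Ro.from_rotvec(t,degrees=True).as_matrix()
        Rm=Rm if n>0 else Q
    print(len(T),"rows"); 
    for i in range(0,len(T),8): print(json.dumps(dict(turn=T[i:i+8],dp=D[i:i+8],gripper=[g]*len(T[i:i+8]))))
O=np.array([595.6,145.]); YAW=6.75
def stn(x,y):
    a=np.radians(YAW); c,s=np.cos(a),np.sin(a); return O+np.array([c*x-s*y,s*x+c*y])
E
python3 - <<'E'
from h import *
s,p,R=st(); print(R.round(2),phi_of(R))
print(stn(-45,120),stn(-45,-120))
plan([(590,130,300,6.75)],0.0)
plan([(590,130,300,186.75)],0.0)
E
```

```text
[[-0.    0.93  0.37]
 [ 0.    0.37 -0.93]
 [-1.    0.   -0.  ]] -68.17891850878532
[536.80743174 258.87903195] [565.01640713  20.54260228]
now [ 204.4 -510.4  205. ] phi -68.2 gap 94.0 t 0.15 j [-1.26  0.3   1.52 -0.    1.32 -0.07] F [-0.4 -0.2  0.4]
16 rows
{"turn": [[-4.7, -0.0, -0.0], [-4.7, -0.0, -0.0], [-4.7, -0.0, -0.0], [-4.7, -0.0, -0.0], [-4.7, -0.0, -0.0], [-4.7, -0.0, -0.0], [-4.7, -0.0, -0.0], [-4.7, -0.0, -0.0]], "dp": [[-0.59, 3.73, -2.82], [-0.59, 3.94, -2.51], [-0.59, 4.14, -2.17], [-0.59, 4.3, -1.83], [-0.59, 4.44, -1.47], [-0.59, 4.54, -1.1], [-0.59, 4.62, -0.73], [-0.59, 4.66, -0.34]], "gripper": [0.0, 0.0, 0.0, 0.0, 0.0, 0.0, 0.0, 0.0]}
{"turn": [[-4.7, -0.0, -0.0], [-4.7, -0.0, -0.0], [-4.7, -0.0, -0.0], [-4.7, -0.0, -0.0], [-4.7, -0.0, -0.0], [-4.7, -0.0, -0.0], [-4.7, -0.0, -0.0], [-4.7, -0.0, -0.0]], "dp": [[-0.59, 4.67, 0.04], [-0.59, 4.65, 0.42], [-0.59, 4.6, 0.8], [-0.59, 4.52, 1.18], [-0.59, 4.41, 1.54], [-0.59, 4.27, 1.9], [-0.59, 4.1, 2.24], [-0.59, 3.9, 2.57]], "gripper": [0.0, 0.0, 0.0, 0.0, 0.0, 0.0, 0.0, 0.0]}
now [ 204.4 -510.4  205. ] phi -68.2 gap
[... 167 characters left out ...]
 -0.0, 0.0], [6.6, -0.0, 0.0], [6.6, -0.0, 0.0], [6.6, -0.0, 0.0]], "dp": [[-0.59, 3.73, -2.82], [-0.59, 3.38, -3.23], [-0.59, 2.98, -3.6], [-0.59, 2.55, -3.92], [-0.59, 2.08, -4.18], [-0.59, 1.59, -4.39], [-0.59, 1.07, -4.55], [-0.59, 0.54, -4.64]], "gripper": [0.0, 0.0, 0.0, 0.0, 0.0, 0.0, 0.0, 0.0]}
{"turn": [[6.6, -0.0, 0.0], [6.6, -0.0, 0.0], [6.6, -0.0, 0.0], [6.6, -0.0, 0.0], [6.6, -0.0, 0.0], [6.6, -0.0, 0.0], [6.6, -0.0, 0.0], [6.6, -0.0, 0.0]], "dp": [[-0.59, 0.01, -4.67], [-0.59, -0.53, -4.64], [-0.59, -1.06, -4.55], [-0.59, -1.58, -4.4], [-0.59, -2.07, -4.19], [-0.59, -2.54, -3.92], [-0.59, -2.97, -3.6], [-0.59, -3.37, -3.24]], "gripper": [0.0, 0.0, 0.0, 0.0, 0.0, 0.0, 0.0, 0.0]}
```

Emit:
jog_arm --turn '[[-4.7,0,0],[-4.7,0,0],[-4.7,0,0],[-4.7,0,0],[-4.7,0,0],[-4.7,0,0],[-4.7,0,0],[-4.7,0,0]]' --dp '[[-0.6,3.7,-2.8],[-0.6,3.9,-2.5],[-0.6,4.1,-2.2],[-0.6,4.3,-1.8],[-0.6,4.4,-1.5],[-0.6,4.5,-1.1],[-0.6,4.6,-0.7],[-0.6,4.7,-0.3]]' --gripper '[0,0,0,0,0,0,0,0]'

```text
clock: 1.15
eef_pos: [397.1, -181.3, 253.1]
eef_rot: [2.496, 1.567, 1.978]
wrist_force: [0.5, -1.0, -0.8]
finger_gap: 93.8
```

Run:
```python
from h import *
s,p,R=st(); print(p,phi_of(R),s["qd"].round(2))
snap("wrist","w1")
plan([(590,130,300,6.75)],0.0)
```

```text
[ 397.12150125 -181.26102854  253.10455263] -29.677628791279496 [ 0.89  0.01 -0.13  0.    0.11  0.21]
now [ 399.1 -177.8  253.9] phi -29.3 gap 94.2 t 1.2 j [-0.51  0.01  1.74  0.    1.39  0.01] F [0.8 0.4 1.8]
8 rows
{"turn": [[-4.5, -0.0, -0.0], [-4.5, -0.0, -0.0], [-4.5, -0.0, -0.0], [-4.5, -0.0, -0.0], [-4.5, -0.0, -0.0], [-4.5, -0.0, -0.0], [-4.5, -0.0, -0.0], [-4.5, -0.0, -0.0]], "dp": [[-0.56, 4.53, 0.2], [-0.56, 4.5, 0.55], [-0.56, 4.44, 0.9], [-0.56, 4.35, 1.25], [-0.56, 4.24, 1.58], [-0.56, 4.11, 1.91], [-0.56, 3.94, 2.23], [-0.56, 3.76, 2.53]], "gripper": [0.0, 0.0, 0.0, 0.0, 0.0, 0.0, 0.0, 0.0]}
```

View pics/w1.png

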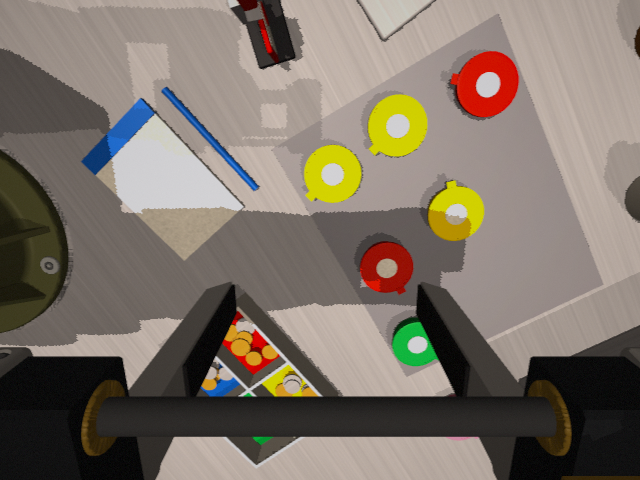

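Wrist view: yellows at (398,125), (332,173) and (456,212), reds at (486,84) and (386,267), green at (417,343), each with a small pull tab. On to the green sign.

Emit:
jog_arm --turn '[[-4.5,0,0],[-4.5,0,0],[-4.5,0,0],[-4.5,0,0],[-4.5,0,0],[-4.5,0,0],[-4.5,0,0],[-4.5,0,0]]' --dp '[[-0.5,4.5,0.2],[-0.5,4.5,0.5],[-0.5,4.4,0.9],[-0.5,4.4,1.3],[-0.5,4.2,1.6],[-0.5,4.1,1.9],[-0.5,3.9,2.2],[-0.5,3.8,2.5]]' --gripper '[0,0,0,0,0.3,0.4,0.4,0.4]'

```text
clock: 2.2
eef_pos: [590.9, 140.9, 295.2]
eef_rot: [1.876, 1.566, 2.012]
wrist_force: [-0.3, -1.3, 1.6]
finger_gap: 57.9
```

Emit:
jog_arm --turn '[[0,0,0]]' --dp '[[0,0,0]]' --gripper '[0.4]'

```text
clock: 2.33
eef_pos: [591.5, 143.1, 294.2]
eef_rot: [2.096, 1.566, 2.235]
wrist_force: [0.3, -1.3, -0.9]
finger_gap: 56.6
```

Run:
```python
from h import *
s,p,R=st(); print(p,phi_of(R),s["qd"].round(2),s["finger_gap"])
snap("wrist","w2")
```

```text
[591.45161249 143.0700176  294.23752237] 7.975550847804357 [-0.03 -0.02  0.04 -0.01 -0.    0.01] 56.60993135749353
```

View pics/w2.png

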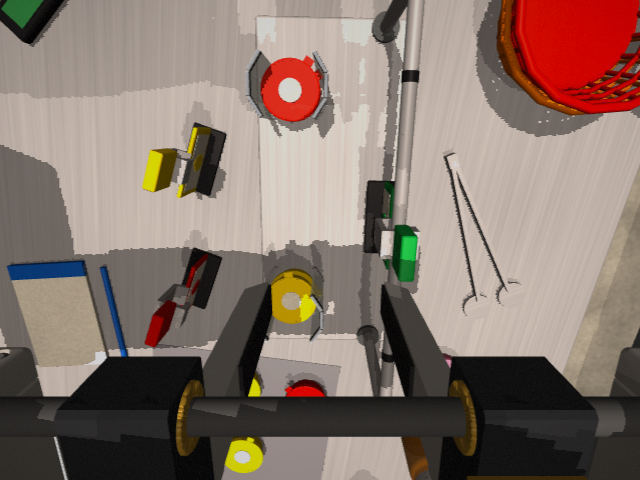

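```bash
cat >> h.py <<'E'
def tab(name,c,box,show=True):
    p,d,K,T=load(name); X=cloud(d,K,T); m=mask(p,c,110,40)>0; b=np.zeros_like(m); u0,v0,u1,v1=box; b[v0:v1,u0:u1]=1; m&=b
    z=X[...,2]; zt=np.percentile(z[m],97); m2=m&(z>zt-5)
    q=X[m2][:,:2].astype(np.float32); r=cv2.minAreaRect(q)
    print(name,c,"n",len(q),"ztop",zt.round(1),"mid",np.round(r[0],1),"size",np.round(r[1],1),"ang",round(r[2],1))
E
python3 - <<'E'
from h import *
tab("w2","green",(385,215,425,290)); tab("w2","yellow",(135,140,180,200)); tab("w2","red",(140,295,180,350))
p,d,K,T=load("w2")
h=cv2.cvtColor(p,cv2.COLOR_RGB2HSV)
for n,(u0,v0,u1,v1) in {"markA":(396,66,426,86)}.items():
    s=p[v0:v1,u0:u1].max(2)<50; ys,xs=np.nonzero(s); print(n,xs.mean()+u0,ys.mean()+v0,len(xs),ray(xs.mean()+u0,ys.mean()+v0,171,K,T).round(1))
for c,box in {"red":(245,50,330,130),"yellow":(262,262,330,330)}.items():
    u0,v0,u1,v1=box
    m=(h[v0:v1,u0:u1,1]<60)&(h[v0:v1,u0:u1,2]>90); m=m.astype(np.uint8)
    n,l,s,ce=cv2.connectedComponentsWithStats(m)
    for i in range(1,n):
        if s[i,4]>80: u,v=ce[i]+[u0,v0]; print(c,"white label",u.round(1),v.round(1),s[i],ray(u,v,52,K,T).round(1))
print("expected mark a",stn(55,120),"tubes",stn(-45,120),stn(-45,-120))
print(proj([*stn(55,120),171],K,T),proj([*stn(-45,120),52],K,T),proj([*stn(-45,-120),52],K,T))
E
```

```text
w2 green n 768 ztop 214.9 mid [651.3 146.1] size [12.2 35.8] ang 7.0
w2 yellow n 601 ztop 144.2 mid [497.  203.6] size [170.5  33.2] ang 26.4
w2 red n 403 ztop 144.2 mid [437.5  15.2] size [36.5 11.6] ang 76.4
markA 409.7808988764045 75.67977528089888 178 [636.1 274.2 171. ]
red white label 284.8 91.2 [   0    0   85   80 3085] [531.4 260.1  52. ]
red white label 289.4 89.6 [ 34  28  23  24 427] [536.  262.3  52. ]
yellow white label 304.8 294.6 [   0    0   68   68 1608] [580.6  33.5  52. ]
yellow white label 291.1 300.7 [ 21  30  18  18 241] [565.1  23.   52. ]
expected mark a [636.11427744 270.63277169] tubes [536.80743174 258.87903195] [565.01640713  20.54260228]
[408.86866396  80.86050371] [289.83803231  93.14655993] [290.84754954 302.48788075]
```

Run:
```python
from h import *
plan([(651.2,144.5,270,6.75),(651.2,144.5,183,6.75,30)],0.4)
```

```text
now [591.  141.8 294.3] phi 7.9 gap 56.7 t 2.38 j [0.17 0.39 1.2  0.   1.56 0.04] F [ 0.2 -0.6  0.3]
5 rows
{"turn": [[0.6, -0.1, -0.1], [0.6, -0.1, -0.1], [-0.0, 0.0, -0.0], [-0.0, 0.0, -0.0], [-0.0, 0.0, -0.0]], "dp": [[1.21, -0.28, 3.0], [1.21, -0.25, 3.0], [2.9, -0.0, 0.0], [2.9, -0.0, 0.0], [2.9, -0.0, 0.0]], "gripper": [0.4, 0.4, 0.4, 0.4, 0.4]}
```

Emit:
jog_arm --turn '[[0.6,-0.1,-0.1],[0.6,-0.1,-0.1],[0,0,0],[0,0,0],[0,0,0],[0,0,0]]' --dp '[[1.2,-0.3,3.0],[1.2,-0.2,3.0],[0.5,0,0],[2.9,0,0],[2.9,0,0],[2,0,0]]' --gripper '[0.4,0.4,0.4,0.4,0.4,0.4]' --grip_force 25

```text
clock: 3.12
eef_pos: [650.3, 139.1, 187.4]
eef_rot: [0.037, 1.567, 0.144]
wrist_force: [0.4, 0.8, -0.1]
finger_gap: 56.4
```

Run:
```python
from h import *
plan([(651.2,144.5,183,6.75,30)],0.4)
```

```text
now [650.3 139.1 187.4] phi 6.2 gap 56.4 t 3.12 j [ 0.16  0.57  1.18 -0.    1.39  0.05] F [ 0.4  0.8 -0.1]
1 rows
{"turn": [[-0.6, 0.2, -0.0]], "dp": [[0.44, 0.53, 0.15]], "gripper": [0.4]}
```

Emit:
jog_arm --turn '[[-0.6,0.2,0],[0,0,0],[0,0,0],[0,0,0],[0,0,0],[0,0,0]]' --dp '[[0.4,0.5,0.1],[0,0,0],[0,0,0],[0,0,0],[0,0,0],[0,0,0]]' --gripper '[0.5,0.7,0.9,1,1,1]' --grip_force 25

```text
clock: 3.88
eef_pos: [650.0, 143.2, 186.3]
eef_rot: [0.076, 1.568, 0.193]
wrist_force: [-0.4, -0.6, -1.4]
finger_gap: 11.9
```

Run:
```python
from h import *
s,p,R=st(); x,y,z=p; print(p)
a=np.radians(6.75)
plan([(x,y,z+21,6.75,15),(x-60*np.cos(a),y-60*np.sin(a),z+21,6.75,20),(x-75,y-20,z+90,6.75)],1.0)
```

```text
[649.98626205 143.23712176 186.34939504]
now [650.  143.2 186.3] phi 6.7 gap 11.9 t 3.88 j [0.16 0.58 1.18 0.   1.39 0.04] F [-0.4 -0.6 -1.4]
7 rows
{"turn": [[-0.0, 0.1, -0.0], [-0.0, 0.1, -0.0], [-0.0, -0.0, -0.0], [-0.0, -0.0, -0.0], [-0.0, -0.0, -0.0], [-0.0, -0.0, -0.0], [-0.0, -0.0, -0.0]], "dp": [[-1.05, 0.0, 0.0], [-1.05, 0.0, 0.0], [0.0, -0.0, -2.0], [0.0, -0.0, -2.0], [0.0, -0.0, -2.0], [-3.45, -0.55, -0.84], [-3.45, -0.55, -0.84]], "gripper": [1.0, 1.0, 1.0, 1.0, 1.0, 1.0, 1.0]}
```

Emit:
jog_arm --turn '[[0,0,0],[0,0,0],[0,0,0]]' --dp '[[-1,0,0],[-0.9,0,0],[0,0,0]]' --gripper '[1,1,1]'

```text
clock: 4.25
eef_pos: [650.0, 143.2, 207.1]
eef_rot: [0.063, 1.567, 0.18]
wrist_force: [0.2, 0.7, -0.6]
finger_gap: 12.0
```

Emit:
jog_arm --turn '[[0,0,0],[0,0,0],[0,0,0],[0,0,0],[0,0,0],[0,0,0]]' --dp '[[0,0,-1.5],[0,0,-2],[0,0,-2],[-2,0,-1],[-4,-0.5,-1],[-3,-0.5,-1]]' --gripper '[1,1,1,1,1,1]'

```text
clock: 5.0
eef_pos: [563.9, 122.9, 300.0]
eef_rot: [0.036, 1.57, 0.153]
wrist_force: [-0.2, 0.3, -0.7]
finger_gap: 11.8
```

Run:
```python
from h import *
s,p,R=st(); print(p, s["finger_gap"])
p,d,K,T=snap("side","s1"); cv2.imwrite("pics/s1z.png",cv2.resize(p[130:400,200:420,::-1],None,fx=3,fy=2.2))
plan([(480,90,300,-5),(370,85,300,-12,45),(370,85,140,-12,45),(370,85,118,-12,12)],1.0)
```

```text
[563.86680136 122.94564639 300.00681703] 11.841180821154307
now [564.  122.6 304.4] phi 6.7 gap 12.1 t 5.05 j [ 0.15  0.31  1.29 -0.    1.54  0.03] F [-0.5 -0.8  3.1]
11 rows
{"turn": [[5.9, 0.2, -0.0], [5.9, 0.2, -0.0], [2.3, -0.0, -0.0], [2.3, -0.0, -0.0], [2.3, -0.0, -0.0], [0.0, -0.0, -0.0], [0.0, -0.0, -0.0], [0.0, -0.0, -0.0]], "dp": [[0.19, -1.13, -4.36], [0.21, -1.57, -4.22], [0.0, -0.49, -3.64], [0.0, -0.64, -3.62], [0.0, -0.78, -3.59], [4.0, -0.0, 0.0], [4.0, -0.0, 0.0], [4.0, -0.0, 0.0]], "gripper": [1.0, 1.0, 1.0, 1.0, 1.0, 1.0, 1.0, 1.0]}
{"turn": [[0.0, -0.0, -0.0], [0.0, -0.0, -0.0], [0.0, -0.0, -0.0]], "dp": [[4.0, -0.0, 0.0], [1.1, -0.0, 0.01], [1.1, -0.0, 0.01]], "gripper": [1.0, 1.0, 1.0]}
```

View pics/s1z.png

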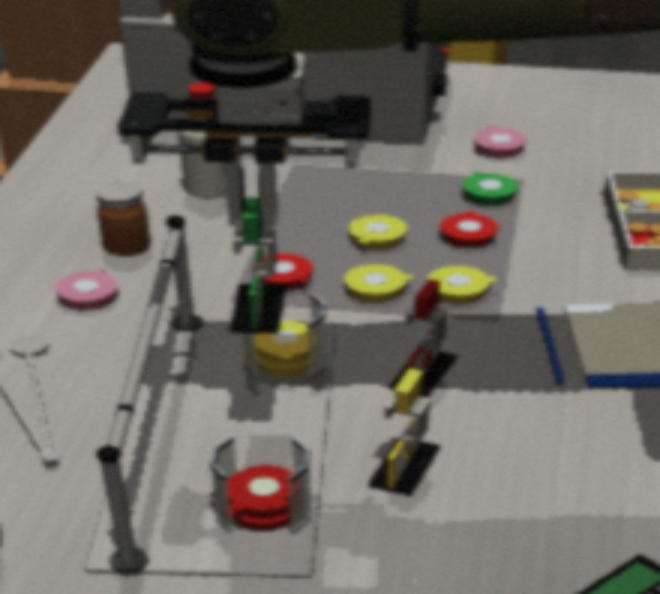

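Emit:
jog_arm --turn '[[5.9,0.2,0],[5.9,0.2,0],[2.3,0,0],[2.3,0,0],[2.3,0,0],[0,0,0],[0,0,0],[0,0,0]]' --dp '[[0.2,-1.1,-4.4],[0.2,-1.6,-4.2],[0,-0.5,-3.6],[0,-0.6,-3.6],[0,-0.8,-3.6],[3.5,0,0],[4,0,0],[4,0,0]]' --gripper '[1,1,1,1,1,1,1,1]'

```text
clock: 6.05
eef_pos: [369.5, 85.5, 192.2]
eef_rot: [0.396, 1.551, 0.175]
wrist_force: [0.9, 0.2, -1.0]
finger_gap: 11.8
```

Run:
```python
from h import *
plan([(370,85,125,-12,40),(370,85,116,-12,5)],1.0)
```

```text
now [369.5  85.5 192.2] phi -12.7 gap 11.8 t 6.05 j [ 0.13 -0.09  1.99  0.    1.23  0.35] F [ 0.9  0.2 -1. ]
4 rows
{"turn": [[-0.3, 0.5, -0.2], [-0.3, 0.5, -0.2], [-0.0, 0.0, -0.0], [-0.0, 0.0, -0.0]], "dp": [[3.36, -0.04, -0.03], [3.36, -0.03, 0.0], [0.45, -0.0, 0.0], [0.45, -0.0, 0.0]], "gripper": [1.0, 1.0, 1.0, 1.0]}
```

Emit:
jog_arm --turn '[[-0.3,0.5,-0.2],[-0.3,0.5,-0.2],[0,0,0],[0,0,0],[0,0,0]]' --dp '[[3.4,0,0],[2.9,0,0],[0.4,0,0],[0.4,0,0],[0,0,0]]' --gripper '[1,1,1,1,1]'

```text
clock: 6.68
eef_pos: [372.4, 86.1, 122.1]
eef_rot: [0.397, 1.567, 0.187]
wrist_force: [-0.4, 0.3, -0.9]
finger_gap: 12.1
```

Emit:
jog_arm --turn '[[0,0,0],[0,0,0],[0,0,0]]' --dp '[[0.4,0,0],[0.3,0,0],[0,0,0]]' --gripper '[1,1,1]'

```text
clock: 7.05
eef_pos: [373.2, 86.2, 116.0]
eef_rot: [0.38, 1.564, 0.169]
wrist_force: [0.6, 0.4, 0.9]
finger_gap: 12.1
```

Emit:
jog_arm --turn '[[0,0,0],[0,0,0],[0,0,0],[0,0,0],[0,0,0],[0,0,0]]' --dp '[[0.15,0,0],[0,0,0],[0,0,0],[-3,0,0],[-5,0,0],[-5,0,0]]' --gripper '[1,0.6,0.5,0.5,0.5,0.5]'

```text
clock: 7.8
eef_pos: [371.2, 85.9, 246.0]
eef_rot: [0.581, 1.569, 0.37]
wrist_force: [0.2, -0.5, -0.3]
finger_gap: 46.7
```

Run:
```python
from h import *
plan([(436,14,240,-13)],0.5)
snap("wrist","w3")
```

```text
now [371.2  85.9 246. ] phi -12.1 gap 46.7 t 7.8 j [ 0.13 -0.12  1.89  0.    1.38  0.34] F [ 0.2 -0.5 -0.3]
2 rows
{"turn": [[0.5, 0.0, -0.0], [0.5, 0.0, -0.0]], "dp": [[0.3, -2.84, 3.92], [0.3, -2.8, 3.94]], "gripper": [0.5, 0.5]}
```

View pics/w3.png

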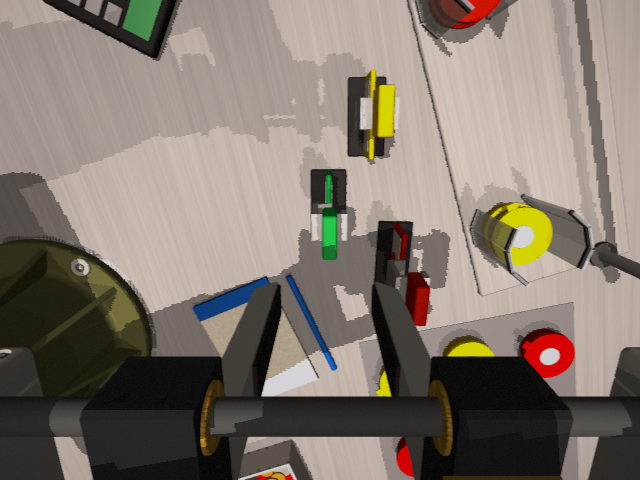

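Green sign stands upright at (330,210); red tab at (418,295), yellow tab at (386,110).

Run:
```python
from h import *
tab("w3","red",(400,265,435,330)); tab("w3","yellow",(372,75,398,142)); tab("w3","green",(318,200,345,265))
```

```text
w3 red n 588 ztop 144.0 mid [421.   84.8] size [ 23.4 178.6] ang 13.6
w3 yellow n 895 ztop 144.2 mid [415.6 176. ] size [35.2 49. ] ang 77.8
w3 green n 628 ztop 144.1 mid [381.1 119.9] size [99.2 11.1] ang 78.3
```

```bash
cat >> h.py <<'E'
def tab(name,c,box):
    p,d,K,T=load(name); X=cloud(d,K,T); m=mask(p,c,110,40)>0; b=np.zeros_like(m); u0,v0,u1,v1=box; b[v0:v1,u0:u1]=1; m&=b
    z=X[...,2]; zt=np.percentile(z[m],90); m2=m&(abs(z-zt)<4); q=X[m2][:,:2]; c0=np.median(q,0)
    q=q[np.linalg.norm(q-c0,axis=1)<24].astype(np.float32); r=cv2.minAreaRect(q)
    print(name,c,"n",len(q),"ztop",zt.round(1),"mid",np.round(r[0],1),"size",np.round(r[1],1),"ang",round(r[2],1))
E
python3 - <<'E'
from h import *
tab("w3","red",(400,265,435,330)); tab("w3","yellow",(372,75,398,142)); tab("w3","green",(318,200,345,265)); tab("w2","yellow",(135,140,180,200)); tab("w2","green",(385,215,425,290)); tab("w2","red",(140,295,180,350))
E
```

```text
w3 red n 571 ztop 143.6 mid [436.9  15.3] size [36.2 12.6] ang 75.5
w3 yellow n 887 ztop 143.6 mid [433.5 172.1] size [35.2 12.3] ang 78.6
w3 green n 622 ztop 143.7 mid [374.7  89. ] size [36.  11.1] ang 78.4
w2 yellow n 585 ztop 143.5 mid [434.  172.4] size [35.6 12.3] ang 78.0
w2 green n 761 ztop 214.5 mid [651.3 146.1] size [12.2 35.8] ang 7.0
w2 red n 399 ztop 143.5 mid [437.5  15.2] size [36.5 11.6] ang 76.4
```

Emit:
jog_arm --turn '[[0.6,0,0],[0.6,0,0],[0,0,0],[0,0,0]]' --dp '[[0.5,-2.8,3.9],[0.5,-2.8,3.9],[3.5,0,0],[3,0,0]]' --gripper '[0.5,0.5,0.5,0.5]'

```text
clock: 8.35
eef_pos: [441.8, 12.5, 178.7]
eef_rot: [0.326, 1.552, 0.094]
wrist_force: [1.4, -0.3, 0.1]
finger_gap: 47.2
```

Run:
```python
from h import *
plan([(437,14.3,116,-13.5,35)],0.5)
```

```text
now [441.8  12.5 178.7] phi -13.3 gap 47.2 t 8.35 j [-0.06  0.07  1.86  0.    1.19  0.17] F [ 1.4 -0.3  0.1]
2 rows
{"turn": [[0.1, 0.5, -0.2], [0.1, 0.5, -0.2]], "dp": [[3.13, 0.01, -0.31], [3.13, 0.02, -0.28]], "gripper": [0.5, 0.5]}
```

Emit:
jog_arm --turn '[[0.1,0.5,-0.2],[0.1,0.5,-0.2],[0,0,0],[0,0,0],[0,0,0],[0,0,0],[0,0,0]]' --dp '[[3.1,0,-0.3],[2.8,0,-0.3],[0,0,0],[0,0,0],[0,0,0],[0,0,0],[0,0,0]]' --gripper '[0.5,0.5,0.6,0.8,1,1,1]'

```text
clock: 9.22
eef_pos: [436.9, 13.7, 118.5]
eef_rot: [-1.199, 1.57, -1.435]
wrist_force: [0.2, 0.6, -0.3]
finger_gap: 11.7
```

Run:
```python
from h import *
s,p,R=st(); print(p)
e=stn(-15,20); 
plan([(p[0],p[1],200,-13.5,40),(e[0],e[1],250,6.75),(e[0],e[1],p[2]+91,6.75)],1.0)
print(stn(55,20),stn(-15,20))
```

```text
[436.91895976  13.70636936 118.54096689]
now [436.9  13.7 118.5] phi -13.5 gap 11.7 t 9.22 j [-0.05  0.15  1.92 -0.    1.07  0.18] F [ 0.2  0.6 -0.3]
8 rows
{"turn": [[-0.0, 0.0, 0.0], [-0.0, 0.0, 0.0], [-4.1, 0.0, 0.0], [-4.1, 0.0, 0.0], [-4.1, 0.0, 0.0], [-4.1, 0.0, 0.0], [-4.1, 0.0, 0.0], [0.2, 0.0, 0.1]], "dp": [[-4.07, -0.0, 0.0], [-4.07, -0.0, 0.0], [-1.0, 3.56, 2.05], [-1.0, 3.41, 2.3], [-1.0, 3.23, 2.54], [-1.0, 3.04, 2.77], [-1.0, 2.84, 2.98], [4.03, 0.01, 0.0]], "gripper": [1.0, 1.0, 1.0, 1.0, 1.0, 1.0, 1.0, 1.0]}
[647.86801718 171.325926  ] [578.3532252  163.09830818]
```

Emit:
jog_arm --turn '[[0,0,0],[0,0,0],[-4.1,0,0],[-4.1,0,0],[-4.1,0,0],[-4.1,0,0],[-4.1,0,0],[0,0,0]]' --dp '[[-4,0,0],[-4,0,0],[-1,3.6,2.1],[-1,3.4,2.3],[-1,3.2,2.5],[-1,3,2.8],[-1,2.8,3],[0,0,0]]' --gripper '[1,1,1,1,1,1,1,1]'

```text
clock: 10.22
eef_pos: [582.2, 167.3, 253.4]
eef_rot: [-0.754, 1.569, -0.622]
wrist_force: [0.1, -0.9, -1.9]
finger_gap: 11.8
```

Run:
```python
from h import *
plan([(578.4,163,209.5,6.75)],1.0)
```

```text
now [582.2 167.3 253.4] phi 7.6 gap 11.8 t 10.22 j [ 0.22  0.4   1.28 -0.    1.46  0.09] F [ 0.1 -0.9 -1.9]
1 rows
{"turn": [[0.8, 0.1, 0.1]], "dp": [[4.39, -0.37, -0.44]], "gripper": [1.0]}
```

Emit:
jog_arm --turn '[[0.8,0.1,0.1],[0,0,0],[0,0,0]]' --dp '[[3.5,-0.4,-0.4],[0.8,0,0],[0,0,0]]' --gripper '[1,1,1]'

```text
clock: 10.6
eef_pos: [578.3, 162.0, 210.3]
eef_rot: [2.051, 1.57, 2.168]
wrist_force: [-0.0, 0.5, -0.2]
finger_gap: 11.7
```

Run:
```python
from h import *
e=stn(55,20)
plan([(*stn(0,20),209.5,6.75),(e[0],e[1],209.5,6.75,15)],1.0)
p,d,K,T=snap("side","s2"); cv2.imwrite("pics/s2z.png",cv2.resize(p[190:400,200:340,::-1],None,fx=4,fy=2.8,interpolation=cv2.INTER_CUBIC))
```

```text
now [578.3 162.  210.3] phi 6.7 gap 11.7 t 10.6 j [0.21 0.41 1.36 0.   1.37 0.09] F [-0.   0.5 -0.2]
5 rows
{"turn": [[-0.0, -0.0, -0.0], [-0.0, -0.0, -0.0], [-0.0, -0.0, -0.0], [-0.0, -0.0, -0.0], [-0.0, -0.0, -0.0]], "dp": [[0.08, 0.11, 1.52], [-0.0, 0.0, 1.37], [-0.0, 0.0, 1.37], [-0.0, 0.0, 1.37], [-0.0, 0.0, 1.37]], "gripper": [1.0, 1.0, 1.0, 1.0, 1.0]}
```

View pics/s2z.png

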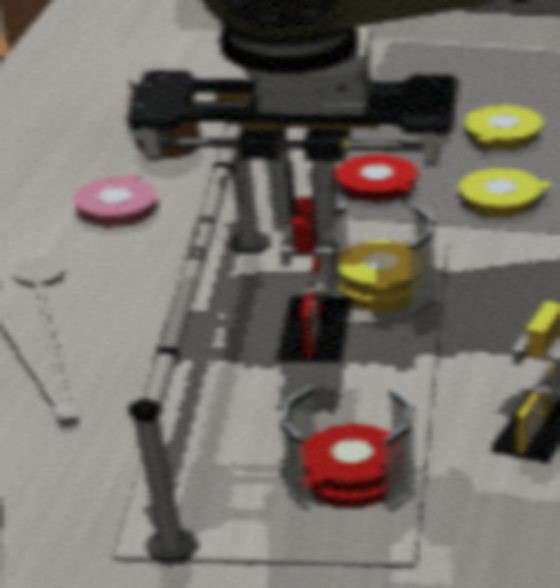

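Emit:
jog_arm --turn '[[0,0,0],[0,0,0],[0,0,0],[0,0,0],[0,0,0]]' --dp '[[0,0.1,2],[0,0,1.8],[0,0,1.8],[0,0,1.4],[0,0,0]]' --gripper '[1,1,1,1,1]'

```text
clock: 11.28
eef_pos: [650.9, 171.2, 217.3]
eef_rot: [0.155, 1.563, 0.272]
wrist_force: [1.8, -0.1, -10.5]
finger_gap: 11.8
```

Run:
```python
from h import *
e=stn(55,20)
plan([(e[0],e[1],192,6.75,10)],1.0)
```

```text
now [650.9 171.2 217.3] phi 6.7 gap 11.8 t 11.28 j [0.2  0.57 1.11 0.   1.45 0.09] F [  1.8  -0.1 -10.5]
3 rows
{"turn": [[-0.0, 0.1, -0.0], [-0.0, 0.1, -0.0], [-0.0, 0.1, -0.0]], "dp": [[0.84, 0.02, -0.11], [0.84, 0.02, -0.1], [0.84, 0.02, -0.1]], "gripper": [1.0, 1.0, 1.0]}
```

Emit:
jog_arm --turn '[[0,0,0],[0,0,0],[0,0,0],[0,0,0]]' --dp '[[0.6,0,-0.3],[0.7,0,0],[0.6,0,0],[0,0,0]]' --gripper '[1,1,1,1]'

```text
clock: 11.78
eef_pos: [646.9, 170.7, 198.4]
eef_rot: [0.139, 1.562, 0.256]
wrist_force: [-0.3, -0.3, -1.9]
finger_gap: 12.2
```

Run:
```python
from h import *
e=stn(55,20); print(e)
plan([(e[0],e[1],190,6.75,10)],1.0)
```

```text
[647.86801718 171.325926  ]
now [646.9 170.7 198.4] phi 6.7 gap 12.2 t 11.78 j [0.2  0.57 1.15 0.   1.41 0.09] F [-0.3 -0.3 -1.9]
1 rows
{"turn": [[-0.1, 0.5, -0.1]], "dp": [[0.84, 0.05, 0.1]], "gripper": [1.0]}
```

Emit:
jog_arm --turn '[[-0.1,0.5,-0.1],[0,0,0],[0,0,0],[0,0,0]]' --dp '[[0.3,0,0.1],[0.3,0,0],[0.2,0,0],[0,0,0]]' --gripper '[1,1,1,1]'

```text
clock: 12.28
eef_pos: [648.0, 170.9, 190.1]
eef_rot: [-1.658, 1.57, -1.54]
wrist_force: [-0.3, 0.2, -0.6]
finger_gap: 11.8
```

Run:
```python
from h import *
plan([(*stn(55,120),190,6.75,20)],1.0)
p,d,K,T=snap("side","s3"); cv2.imwrite("pics/s3z.png",cv2.resize(p[190:400,200:340,::-1],None,fx=4,fy=2.8,interpolation=cv2.INTER_CUBIC))
```

```text
now [648.  170.9 190.1] phi 6.8 gap 11.8 t 12.28 j [ 0.2   0.59  1.15 -0.    1.41  0.09] F [-0.3  0.2 -0.6]
5 rows
{"turn": [[0.0, -0.0, 0.0], [0.0, -0.0, 0.0], [0.0, -0.0, 0.0], [0.0, -0.0, 0.0], [0.0, -0.0, 0.0]], "dp": [[0.0, 2.01, -0.0], [0.0, 2.01, -0.0], [0.0, 2.01, -0.0], [0.0, 2.01, -0.0], [0.0, 2.01, -0.0]], "gripper": [1.0, 1.0, 1.0, 1.0, 1.0]}
```

View pics/s3z.png

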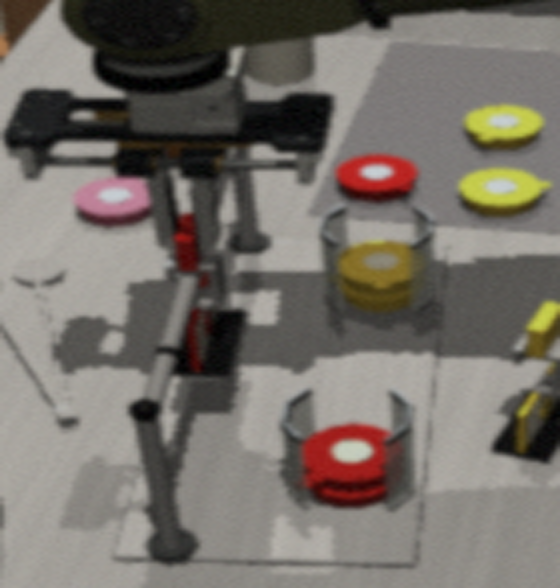

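Emit:
jog_arm --turn '[[0,0,0],[0,0,0],[0,0,0]]' --dp '[[0.2,0,0],[0.15,0,0],[0,0,0]]' --gripper '[1,1,1]'

```text
clock: 12.7
eef_pos: [648.4, 171.0, 189.4]
eef_rot: [-0.109, 1.568, 0.01]
wrist_force: [-0.4, -0.4, -0.6]
finger_gap: 11.9
```

Emit:
jog_arm --turn '[[0,0,0],[0,0,0],[0,0,0]]' --dp '[[0.3,0,0],[0.3,0,0],[0,0,0]]' --gripper '[1,1,1]'

```text
clock: 13.08
eef_pos: [648.8, 171.1, 189.5]
eef_rot: [-0.003, 1.562, 0.116]
wrist_force: [1.0, -0.6, -0.6]
finger_gap: 11.6
```

Emit:
jog_arm --turn '[[0,0.3,0],[0,0,0],[0,0,0],[0,0,0],[0,0,0],[0,0,0]]' --dp '[[0,1.5,0],[0,1.8,0],[0.1,1.8,0],[0.1,1.8,0],[0.1,1.8,0],[0.1,0.5,0]]' --gripper '[1,1,1,1,1,1]'

```text
clock: 13.82
eef_pos: [639.2, 268.0, 189.0]
eef_rot: [-0.42, 1.559, -0.302]
wrist_force: [-0.7, -6.6, 8.2]
finger_gap: 11.7
```

Run:
```python
from h import *
plan([(*stn(55,120),190,6.75,20)],1.0)
```

```text
now [639.2 268.  189. ] phi 6.8 gap 11.7 t 13.82 j [ 0.35  0.64  1.07 -0.01  1.42  0.23] F [-0.7 -6.6  8.2]
1 rows
{"turn": [[0.0, 0.6, 0.3]], "dp": [[-0.1, 0.3, -0.27]], "gripper": [1.0]}
```

Emit:
jog_arm --turn '[[0,0.6,0.2],[0,0,0],[0,0,0],[0,0,0]]' --dp '[[-0.1,0.4,-0.2],[0,0,0],[0,0,0],[0,0,0]]' --gripper '[1,1,0.7,0.6]'

```text
clock: 14.32
eef_pos: [635.5, 274.8, 188.6]
eef_rot: [-2.552, 1.569, -2.431]
wrist_force: [-0.1, -0.5, -0.3]
finger_gap: 28.2
```

Emit:
jog_arm --turn '[[0,0,0],[0,0,0],[0,0,0],[0,0,0],[0,0,0],[0,0,0]]' --dp '[[-3,0,0],[-4,0,0],[-3,-1,-4],[0,-3,-5],[0,-3,-5],[0,0,0]]' --gripper '[0.5,0.5,0.5,0.5,0.5,0.5]'

```text
clock: 15.08
eef_pos: [500.9, 185.5, 290.2]
eef_rot: [-2.722, 1.567, -2.603]
wrist_force: [0.7, 0.5, 0.8]
finger_gap: 47.0
```

Run:
```python
from h import *
s,p,R=st(); print(p,phi_of(R))
snap("wrist","w4"); snap("top","t4")
```

```text
[500.89035589 185.48703502 290.24076683] 6.829335127045821
```

View pics/w4.png

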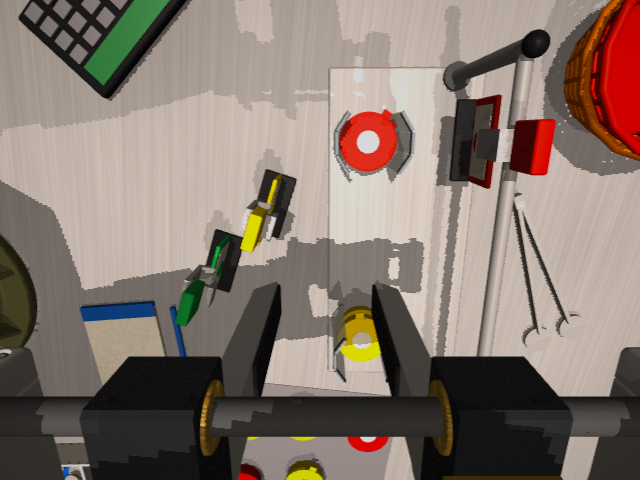

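View pics/t4.png

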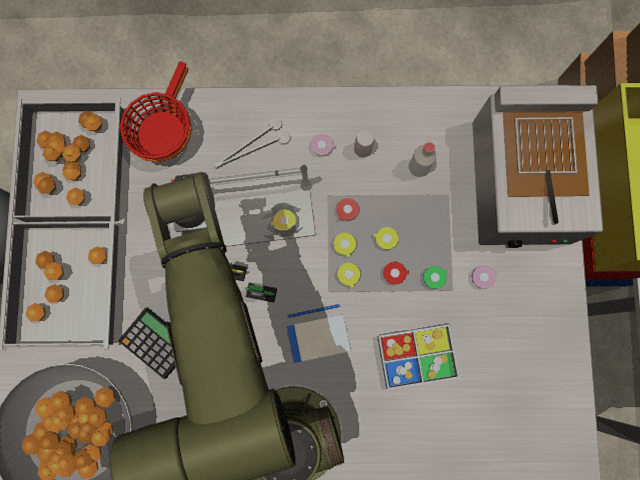

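Run:
```python
from h import *
tab("w4","red",(505,112,560,180))
p,d,K,T=load("w4")
cv2.imwrite("pics/w4z.png",cv2.resize(p[20:200,430:580,::-1],None,fx=4,fy=3.3,interpolation=cv2.INTER_CUBIC))
print("postA exp",stn(55,190), ray(536,43,177,K,T).round(1),"mark exp",stn(55,120))
tab("w4","yellow",(238,200,275,255));tab("w4","green",(175,270,205,328))
```

```text
w4 red n 1077 ztop 214.3 mid [633.9 275.6] size [12.7 35.5] ang 6.4
postA exp [627.88665962 340.14756368] [629.8 344.6 177. ] mark exp [636.11427744 270.63277169]
w4 yellow n 497 ztop 143.6 mid [433.5 172.3] size [36.3 12.1] ang 78.5
w4 green n 407 ztop 143.5 mid [375.1  89.1] size [35.8 11.6] ang 77.2
```

View pics/w4z.png

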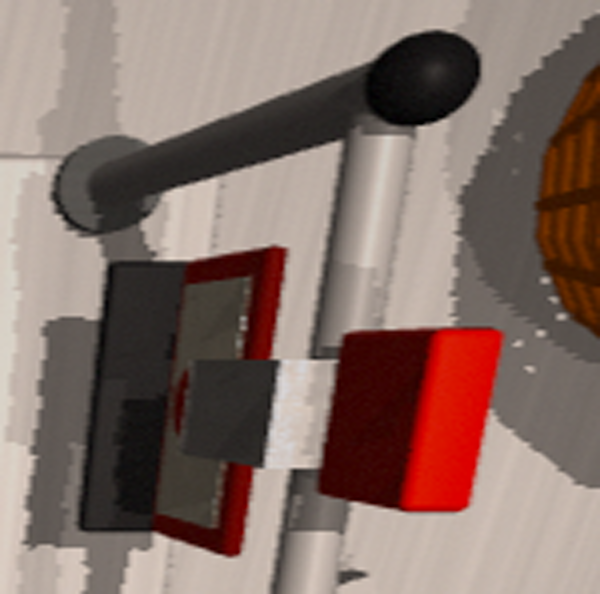

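Run:
```python
from h import *
plan([(433.5,171.5,200,-11.6),(433.5,171.5,119,-11.6,40)],0.5)
```

```text
now [503.3 187.  290.2] phi 6.9 gap 47.0 t 15.18 j [ 0.29  0.22  1.42 -0.    1.5   0.17] F [ 0.3 -0.1 -0.9]
5 rows
{"turn": [[6.2, -0.0, 0.0], [6.2, -0.0, 0.0], [6.2, -0.0, 0.0], [-0.1, -0.1, 0.1], [-0.1, -0.1, 0.1]], "dp": [[3.01, -0.23, -2.36], [3.01, -0.49, -2.33], [3.01, -0.73, -2.26], [4.06, 0.01, 0.01], [4.06, 0.0, 0.0]], "gripper": [0.5, 0.5, 0.5, 0.5, 0.5]}
```

Emit:
jog_arm --turn '[[6.2,0,0],[6.2,0,0],[6.2,0,0],[0,0,0],[0,0,0]]' --dp '[[3,-0.2,-2.4],[3,-0.5,-2.3],[3,-0.7,-2.3],[0.5,0,0],[3,0,0]]' --gripper '[0.5,0.5,0.5,0.5,0.5]'

```text
clock: 15.8
eef_pos: [438.3, 175.3, 164.3]
eef_rot: [0.399, 1.567, 0.189]
wrist_force: [1.2, 1.1, 0.2]
finger_gap: 47.5
```

Run:
```python
from h import *
plan([(433.5,171.5,119,-11.6,40)],0.5)
```

```text
now [438.3 175.3 164.3] phi -12.0 gap 47.5 t 15.8 j [ 0.3   0.17  1.79 -0.    1.19  0.51] F [1.2 1.1 0.2]
2 rows
{"turn": [[-0.2, 0.1, -0.0], [-0.2, 0.1, -0.0]], "dp": [[2.26, -0.24, -0.2], [2.27, -0.24, -0.2]], "gripper": [0.5, 0.5]}
```

Emit:
jog_arm --turn '[[-0.2,0.1,0],[-0.2,0.1,0],[0,0,0],[0,0,0],[0,0,0],[0,0,0],[0,0,0]]' --dp '[[2.2,-0.3,-0.3],[2,-0.3,-0.2],[0,0,0],[0,0,0],[0,0,0],[0,0,0],[0,0,0]]' --gripper '[0.5,0.5,0.6,0.8,1,1,1]'

```text
clock: 16.68
eef_pos: [440.1, 173.3, 124.8]
eef_rot: [0.723, 1.565, 0.53]
wrist_force: [-0.3, -0.7, -1.7]
finger_gap: 11.7
```

Run:
```python
from h import *
s,p,R=st(); print(p)
snap("wrist","w5"); tab("w5","yellow",(200,150,500,480))
e=stn(-15,-20); 
plan([(p[0],p[1],200,-11.6,40),(e[0],e[1],250,6.75),(e[0],e[1],p[2]+91,6.75)],1.0)
```

```text
[440.08304672 173.34498634 124.80227274]
w5 yellow n 1687 ztop 144.1 mid [439.7 171.5] size [36.6 11.8] ang 79.0
now [440.  173.3 124.8] phi -11.1 gap 11.7 t 16.73 j [0.3  0.21 1.83 0.   1.09 0.49] F [ 0.  -0.1 -1.1]
7 rows
{"turn": [[0.3, 0.1, -0.1], [0.3, 0.1, -0.1], [-4.6, 0.0, -0.0], [-4.6, 0.0, -0.0], [-4.6, 0.0, -0.0], [-4.6, 0.0, -0.0], [-0.0, 0.1, -0.0]], "dp": [[-3.76, 0.02, 0.02], [-3.76, 0.01, 0.01], [-1.25, -0.5, 3.75], [-1.25, -0.8, 3.7], [-1.25, -1.1, 3.63], [-1.25, -1.38, 3.53], [3.43, -0.0, -0.0]], "gripper": [1.0, 1.0, 1.0, 1.0, 1.0, 1.0, 1.0]}
```

View pics/w5.png

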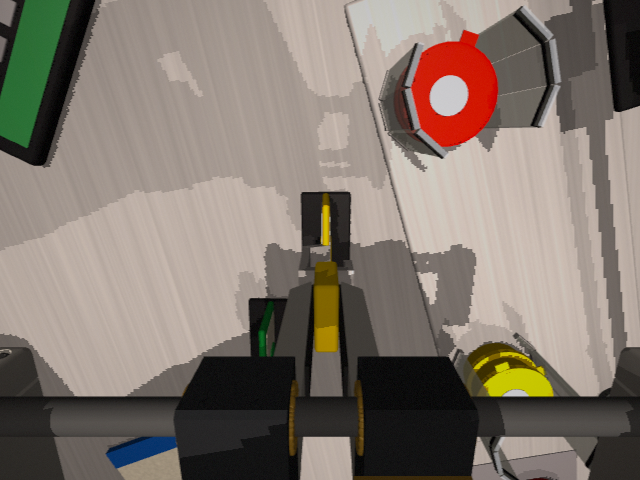

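Emit:
jog_arm --turn '[[0.3,0.1,-0.1],[0.3,0.1,-0.1],[-4.6,0,0],[-4.6,0,0],[-4.6,0,0],[-4.6,0,0],[0,0,0]]' --dp '[[-3.8,0,0],[-3.8,0,0],[-1.2,-0.5,3.7],[-1.2,-0.8,3.7],[-1.2,-1.1,3.6],[-1.2,-1.4,3.5],[0,0,0]]' --gripper '[1,1,1,1,1,1,1]'

```text
clock: 17.6
eef_pos: [585.2, 121.9, 253.0]
eef_rot: [-0.088, 1.57, 0.041]
wrist_force: [-1.4, 0.0, -0.9]
finger_gap: 11.5
```

Run:
```python
from h import *
e=stn(-15,-20);print(e,stn(55,-20))
plan([(e[0],e[1],215,6.75,30)],1.0)
```

```text
[583.05472109 123.3755699 ] [652.56951308 131.60318772]
now [585.2 121.9 253. ] phi 7.4 gap 11.5 t 17.6 j [ 0.14  0.38  1.31 -0.    1.46  0.02] F [-1.4  0.  -0.9]
2 rows
{"turn": [[0.3, 0.0, 0.0], [0.3, 0.0, 0.0]], "dp": [[1.9, 0.09, -0.1], [1.9, 0.09, -0.1]], "gripper": [1.0, 1.0]}
```

Emit:
jog_arm --turn '[[0.3,0,0],[0.3,0,0],[0,0,0],[0,0,0],[0,0,0]]' --dp '[[2,0,0],[1.8,0,0],[0,0,1],[0,0,1.5],[0,0,0]]' --gripper '[1,1,1,1,1]'

```text
clock: 18.23
eef_pos: [609.3, 126.3, 214.8]
eef_rot: [1.066, 1.57, 1.182]
wrist_force: [0.1, 0.3, -1.2]
finger_gap: 11.9
```

Run:
```python
from h import *
plan([(*stn(55,-20),215,6.75,15)],1.0)
```

```text
now [609.3 126.3 214.8] phi 6.7 gap 11.9 t 18.23 j [0.15 0.46 1.29 0.   1.4  0.03] F [ 0.1  0.3 -1.2]
3 rows
{"turn": [[-0.0, 0.0, -0.0], [-0.0, 0.0, -0.0], [-0.0, 0.0, -0.0]], "dp": [[-0.01, 0.01, 1.45], [-0.01, 0.01, 1.45], [-0.01, 0.01, 1.45]], "gripper": [1.0, 1.0, 1.0]}
```

Emit:
jog_arm --turn '[[0,0,0],[0,0,0],[0,0,0],[0,0,0]]' --dp '[[0,0,1.2],[0.1,0,1.2],[0.1,0,1.2],[0,0,0]]' --gripper '[1,1,1,1]'

```text
clock: 18.73
eef_pos: [645.1, 131.3, 215.3]
eef_rot: [0.238, 1.569, 0.354]
wrist_force: [-0.7, -0.8, -1.3]
finger_gap: 11.7
```

Run:
```python
from h import *
plan([(*stn(55,-20),215,6.75,15)],1.0)
```

```text
now [645.1 131.3 215.3] phi 6.7 gap 11.7 t 18.73 j [0.14 0.54 1.16 0.   1.44 0.03] F [-0.7 -0.8 -1.3]
1 rows
{"turn": [[-0.1, 0.1, -0.0]], "dp": [[0.03, -0.06, 0.74]], "gripper": [1.0]}
```

Emit:
jog_arm --turn '[[0,0,0],[0,0,0],[0,0,0],[0,0,0],[0,0,0],[0,0,0]]' --dp '[[0,0,0.7],[0,0,0],[0.6,0,0],[0.7,0,0],[0.6,0,0],[0,0,0]]' --gripper '[1,1,1,1,1,1]'

```text
clock: 19.48
eef_pos: [651.3, 132.3, 195.4]
eef_rot: [0.285, 1.569, 0.402]
wrist_force: [-0.1, -0.7, -1.5]
finger_gap: 11.5
```

Run:
```python
from h import *
plan([(*stn(55,-20),195.8,6.75,15)],1.0)
p,d,K,T=snap("side","s4"); cv2.imwrite("pics/s4z.png",cv2.resize(p[190:400,200:340,::-1],None,fx=4,fy=2.8,interpolation=cv2.INTER_CUBIC))
```

```text
now [651.3 132.3 195.4] phi 6.7 gap 11.5 t 19.48 j [0.15 0.57 1.17 0.   1.41 0.03] F [-0.1 -0.7 -1.5]
1 rows
{"turn": [[-0.1, 0.1, -0.0]], "dp": [[-0.04, -0.08, 0.12]], "gripper": [1.0]}
```

View pics/s4z.png

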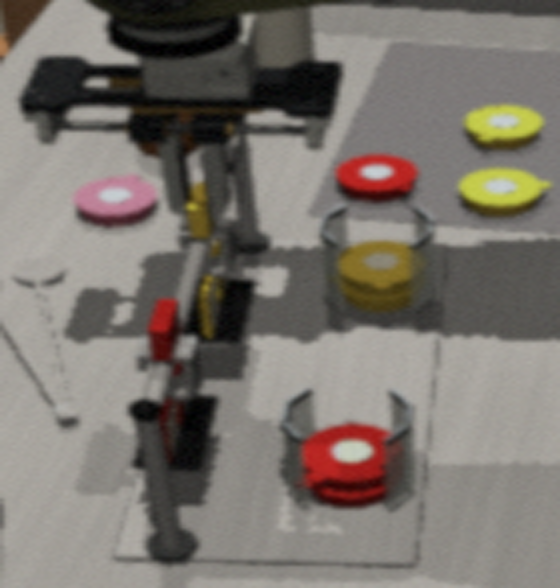

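Emit:
jog_arm --turn '[[0,0,0],[0,0,0],[0,0,0],[0,0,0],[0,0,0],[0,0,0],[0,0,0]]' --dp '[[0.2,0,0],[0.1,-1.5,0],[0.1,-1.8,0],[0.1,-1.8,0],[0.1,-1.8,0],[0.1,-1.8,0],[0,0,0]]' --gripper '[1,1,1,1,1,1,1]'

```text
clock: 20.4
eef_pos: [664.0, 44.4, 195.1]
eef_rot: [0.314, 1.556, 0.432]
wrist_force: [0.4, 0.4, -1.6]
finger_gap: 12.0
```

Run:
```python
from h import *
plan([(*(stn(55,-120)+[0,3]),195.8,6.75,15)],1.0)
```

```text
now [664.   44.4 195.1] phi 6.8 gap 12.0 t 20.4 j [ 0.01  0.56  1.17  0.01  1.39 -0.11] F [ 0.4  0.4 -1.6]
1 rows
{"turn": [[0.0, 0.8, -0.3]], "dp": [[-0.08, -0.91, -0.08]], "gripper": [1.0]}
```

Emit:
jog_arm --turn '[[0,0.6,-0.2],[0,0,0],[0,0,0],[0,0,0],[0,0,0]]' --dp '[[0.1,-0.9,-0.1],[0.1,0,0],[0.1,0,0],[0,0,0],[0,0,0]]' --gripper '[1,1,1,0.8,0.65]'

```text
clock: 21.02
eef_pos: [664.4, 34.7, 194.5]
eef_rot: [-0.096, 1.566, 0.023]
wrist_force: [0.7, -0.1, -0.2]
finger_gap: 25.5
```

Emit:
jog_arm --turn '[[0,0,0],[0,0,0],[0,0,0],[0,0,0],[0,0,0],[0,0,0]]' --dp '[[-3,0,0],[-4,0,0],[-3,-1,-4],[0,-3,-5],[0,-3,-5],[0,0,0]]' --gripper '[0.5,0.5,0.5,0.2,0,0]'

```text
clock: 21.78
eef_pos: [529.1, -53.4, 294.3]
eef_rot: [-1.597, 1.569, -1.477]
wrist_force: [0.9, -0.3, 0.0]
finger_gap: 73.6
```

Run:
```python
from h import *
s,p,R=st(); print(p,phi_of(R))
snap("wrist","w6")
```

```text
[529.06690682 -53.39204375 294.29492326] 6.894067050515051
```

View pics/w6.png

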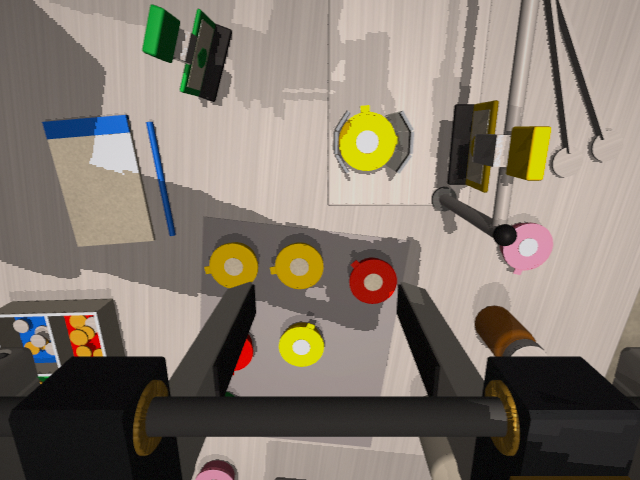

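```bash
cat >> h.py <<'E'
def tubs(name,z=22,box=None,cols=("red","yellow","green"),amin=300):
    p,d,K,T=load(name); X=cloud(d,K,T)
    for c in cols:
        m=mask(p,c,110,70)
        if box: b=np.zeros_like(m); b[box[1]:box[3],box[0]:box[2]]=1; m=m*b
        n,l,s,ce=cv2.connectedComponentsWithStats(m)
        for i in range(1,n):
            if s[i,4]<amin: continue
            k=(l==i).astype(np.uint8); ct=max(cv2.findContours(k,cv2.RETR_EXTERNAL,cv2.CHAIN_APPROX_NONE)[0],key=len)
            f=np.zeros_like(k); cv2.drawContours(f,[ct],-1,1,-1)
            f2=cv2.morphologyEx(f,cv2.MORPH_OPEN,cv2.getStructuringElement(cv2.MORPH_ELLIPSE,(21,21)))
            zz=np.median(X[f2>0][:,2]) if f2.any() else np.nan
            if not f2.any(): continue
            mm=cv2.moments(f2,True); u,v=mm["m10"]/mm["m00"],mm["m01"]/mm["m00"]
            hsv=cv2.cvtColor(p,cv2.COLOR_RGB2HSV); w=((hsv[...,1]<75)&(f2>0)).astype(np.uint8)
            nn,ll,ss,cc=cv2.connectedComponentsWithStats(w); lab=None
            if nn>1:
                j=1+ss[1:,4].argmax(); lab=ray(*cc[j],z,K,T)[:2].round(1)
            P=np.array([ray(a,b_,z,K,T)[:2] for a,b_ in ct[:,0]]); c0=lab if lab is not None else ray(u,v,z,K,T)[:2]
            r=np.linalg.norm(P-c0,axis=1); far=P[r>35]; td=None
            if len(far): td=np.degrees(np.arctan2(*(P[r.argmax()]-c0)[::-1])).round(0)
            print(c,"px",np.round([u,v]),"z",zz.round(1),"lid",ray(u,v,z,K,T)[:2].round(1),"label",lab,"tab",td,"rmax",r.max().round(1),"area",s[i,4])
E
python3 - <<'E'
from h import *
tab("w6","yellow",(505,120,555,185))
p,d,K,T=load("w6"); print("postB exp",stn(55,-190), ray(504,235,177,K,T).round(1),"mark exp",stn(55,-120))
tubs("w6"); 
tubs("w6",52,(330,100,420,180),("yellow",))
tubs("w4",52,(330,100,420,180),("red",))
E
```

```text
w6 yellow n 1035 ztop 214.3 mid [663.2  32.4] size [12.8 35.9] ang 6.9
postB exp [672.55087065 -37.21844996] [674.1 -33.9 177. ] mark exp [664.32325283  32.29634203]
red px [373. 281.] z 22.6 lid [ 601.7 -148.6] label [ 602.3 -149.6] tab 148.0 rmax 38.6 area 1499
yellow px [367. 141.] z 52.6 lid [568.1  23.6] label [567.9  22.9] tab 106.0 rmax 40.3 area 2388
yellow px [536. 152.] z 213.6 lid [766.6  35. ] label None tab 145.0 rmax 42.0 area 1313
yellow px [233. 265.] z 22.6 lid [ 421.5 -147.8] label [ 421.7 -150.2] tab -159.0 rmax 37.9 area 1532
yellow px [299. 266.] z 22.6 lid [ 504.9 -139. ] label [ 505.3 -140.3] tab -160.0 rmax 38.5 area 1573
yellow px [301. 345.] z 22.6 lid [ 519.5 -254.3] label [ 519.6 -256.5] tab 71.0 rmax 38.8 area 1328
yellow px [367. 141.] z 52.6 lid [564.9  24.1] label [564.7  23.5] tab 106.0 rmax 37.6 area 2388
red px [368. 141.] z 52.6 lid [536.5 263. ] label [536.3 262.3] tab 58.0 rmax 37.3 area 2439
```

Run:
```python
from h import *
plan([(505,-140,130,47),],0)
```

```text
now [530.2 -52.5 294.2] phi 6.9 gap 77.6 t 21.82 j [-0.17  0.21  1.43 -0.    1.5  -0.29] F [-0.4 -0.5  0.6]
5 rows
{"turn": [[-8.0, -0.0, 0.0], [-8.0, -0.0, 0.0], [-8.0, -0.0, 0.0], [-8.0, -0.0, 0.0], [-8.0, -0.0, 0.0]], "dp": [[3.29, -1.67, -0.71], [3.29, -1.56, -0.94], [3.29, -1.41, -1.15], [3.29, -1.24, -1.33], [3.29, -1.04, -1.49]], "gripper": [0, 0, 0, 0, 0]}
```

Emit:
jog_arm --turn '[[-8,0,0],[-8,0,0],[-8,0,0],[-8,0,0],[-8,0,0],[0,0,0]]' --dp '[[3.2,-1.7,-0.7],[3.2,-1.6,-0.9],[3.2,-1.4,-1.2],[3.2,-1.2,-1.3],[2.5,-1,-1.5],[0,0,0]]' --gripper '[0,0,0,0,0,0]'

```text
clock: 22.58
eef_pos: [509.9, -139.1, 135.0]
eef_rot: [2.176, 1.57, 3.021]
wrist_force: [0.4, -0.6, -0.4]
finger_gap: 94.0
```

Run:
```python
from h import *
snap("wrist","w7"); tubs("w7")
plan([(505,-140,60,47,35),(505,-140,6,47,30)],0)
```

```text
red px [133. 267.] z 22.6 lid [ 423.  -274.2] label [ 423.4 -275.3] tab -83.0 rmax 37.2 area 3695
red px [386. 321.] z 22.6 lid [ 601.  -149.1] label [ 602.4 -149.5] tab 147.0 rmax 38.5 area 3160
yellow px [549. 158.] z 52.7 lid [575.3  30.9] label None tab 91.0 rmax 46.6 area 5970
yellow px [238. 163.] z 22.6 lid [ 421.  -149.3] label [ 421.6 -150. ] tab -172.0 rmax 37.7 area 4648
yellow px [320. 234.] z 22.6 lid [ 504.2 -139.4] label [ 505.3 -139.8] tab -171.0 rmax 38.2 area 3957
yellow px [252. 328.] z 22.4 lid [ 528.6 -240.1] label None tab -90.0 rmax 45.8 area 1969
green px [ 42. 330.] z 22.7 lid [ 408.3 -379.8] label [ 410.6 -384. ] tab None rmax 32.0 area 2549
now [ 510.6 -138.7  136.2] phi 48.3 gap 94.1 t 22.62 j [-0.33  0.32  1.66 -0.    1.16 -1.18] F [0.4 0.7 0.4]
5 rows
{"turn": [[0.4, 0.0, 0.0], [0.4, 0.0, 0.0], [0.4, 0.0, 0.0], [0.1, 0.0, 0.0], [0.1, 0.0, 0.0]], "dp": [[2.54, 0.11, -0.16], [2.54, 0.11, -0.16], [2.54, 0.11, -0.16], [2.7, 0.01, 0.0], [2.7, 0.01, 0.0]], "gripper": [0, 0, 0, 0, 0]}
```

View pics/w7.png

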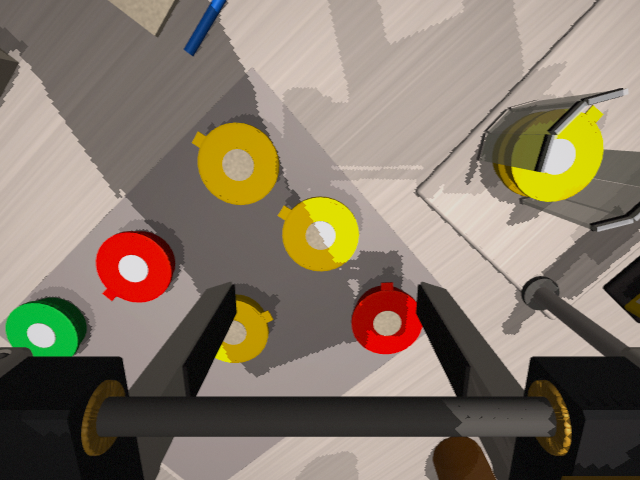

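Emit:
jog_arm --turn '[[2,0,0],[2,0,0],[1.2,0,0],[0,0,0],[0,0,0]]' --dp '[[2.5,0.1,-0.2],[2.5,0.1,-0.2],[2.5,0.1,-0.2],[2,0,0],[0,0,0]]' --gripper '[0,0,0,0,0]'

```text
clock: 23.25
eef_pos: [511.6, -137.6, 45.4]
eef_rot: [-1.014, 1.559, -0.277]
wrist_force: [-0.0, -0.3, -0.1]
finger_gap: 93.8
```

Run:
```python
from h import *
plan([(505,-140,6,43,30)],0)
```

```text
now [ 511.6 -137.6   45.4] phi 42.2 gap 93.8 t 23.25 j [-0.33  0.44  1.74  0.    0.95 -1.07] F [-0.  -0.3 -0.1]
2 rows
{"turn": [[-0.4, 0.2, 0.3], [-0.4, 0.2, 0.3]], "dp": [[1.96, 0.15, -0.34], [1.97, 0.14, -0.33]], "gripper": [0, 0]}
```

Emit:
jog_arm --turn '[[-0.4,0.2,0.3],[-0.4,0.2,0.3],[0,0,0]]' --dp '[[1.5,0.2,-0.4],[1.5,0.2,-0.4],[0,0,0]]' --gripper '[0,0,0]'

```text
clock: 23.62
eef_pos: [504.4, -139.8, 15.7]
eef_rot: [-1.488, 1.569, -0.737]
wrist_force: [1.0, -1.0, 0.7]
finger_gap: 94.3
```

Run:
```python
from h import *
plan([(505,-140,6,43,30)],0)
```

```text
now [ 504.4 -139.8   15.7] phi 43.0 gap 94.3 t 23.62 j [-0.34  0.48  1.76 -0.    0.9  -1.09] F [ 1.  -1.   0.7]
1 rows
{"turn": [[-0.0, 0.0, 0.1]], "dp": [[0.97, -0.05, 0.03]], "gripper": [0]}
```

Emit:
jog_arm --turn '[[0,0,0],[0,0,0],[0,0,0],[0,0,0],[0,0,0],[0,0,0]]' --dp '[[0.7,0,0],[0.2,0,0],[0,0,0],[0,0,0],[0,0,0],[0,0,0]]' --gripper '[0,0.1,0.3,0.5,0.5,0.5]' --grip_force 15

```text
clock: 24.38
eef_pos: [505.1, -140.1, 7.1]
eef_rot: [-1.266, 1.568, -0.516]
wrist_force: [0.2, -0.2, -0.5]
finger_gap: 61.6
```

Run:
```python
from h import *
plan([(505,-140,6,43,30)],0)
snap("wrist","w8"); tubs("w8",22,(200,150,450,400),("yellow",))
```

```text
now [ 505.1 -140.1    7.1] phi 43.0 gap 61.6 t 24.38 j [-0.34  0.5   1.76 -0.    0.88 -1.09] F [ 0.2 -0.2 -0.5]
1 rows
{"turn": [[-0.0, 0.1, 0.2]], "dp": [[0.11, 0.02, 0.0]], "gripper": [0]}
yellow px [218. 212.] z 22.5 lid [ 436.9 -136.1] label None tab None rmax 31.4 area 4054
yellow px [325. 307.] z 22.7 lid [ 503.7 -138.3] label [ 505.9 -139.8] tab -172.0 rmax 38.2 area 10581
```

View pics/w8.png

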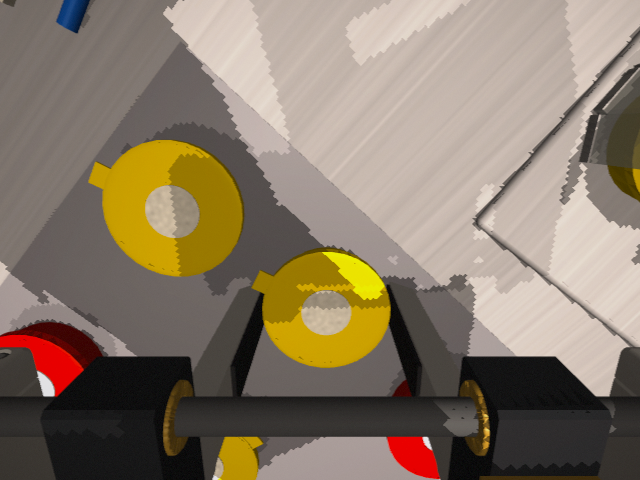

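```bash
sed -i 's/O=np.array(\[595.6,145.\])/O=np.array([596.0,148.2])/' h.py
python3 - <<'E'
from h import *
t=stn(-45,-120); print(t)
plan([(505,-140,100,43,47),(t[0],t[1],170,96.75)],0.5)
E
```

```text
[565.41640713  23.74260228]
now [ 505.1 -140.1    7.1] phi 43.0 gap 61.7 t 24.43 j [-0.34  0.5   1.76 -0.    0.88 -1.09] F [ 0.4 -0.1 -1.1]
8 rows
{"turn": [[-0.0, 0.0, 0.1], [-0.0, 0.0, 0.1], [-9.0, 0.0, -0.0], [-9.0, 0.0, -0.0], [-9.0, 0.0, -0.0], [-9.0, 0.0, -0.0], [-9.0, 0.0, -0.0], [-9.0, 0.0, -0.0]], "dp": [[-4.65, -0.01, 0.01], [-4.65, 0.0, 0.01], [-1.16, 1.31, 2.6], [-1.16, 0.89, 2.77], [-1.16, 0.45, 2.87], [-1.16, -0.01, 2.91], [-1.16, -0.46, 2.87], [-1.16, -0.91, 2.76]], "gripper": [0.5, 0.5, 0.5, 0.5, 0.5, 0.5, 0.5, 0.5]}
```

Emit:
jog_arm --turn '[[0,0,0],[0,0,0],[-9,0,0],[-9,0,0],[-9,0,0],[-9,0,0],[-9,0,0],[-9,0,0]]' --dp '[[-4.6,0,0],[-4.6,0,0],[-1.2,1.3,2.6],[-1.2,0.9,2.8],[-1.2,0.5,2.9],[-1.2,0,2.9],[-1.2,-0.5,2.9],[-1.2,-0.9,2.8]]' --gripper '[0.5,0.5,0.5,0.5,0.5,0.5,0.5,0.5]'

```text
clock: 25.42
eef_pos: [564.0, 29.4, 175.9]
eef_rot: [-2.26, 1.569, -0.542]
wrist_force: [0.6, -0.5, -0.8]
finger_gap: 61.2
```

Emit:
jog_arm --turn '[[0,0,0]]' --dp '[[0,0,0]]' --gripper '[0.5]'

```text
clock: 25.55
eef_pos: [564.5, 30.8, 176.5]
eef_rot: [-1.975, 1.568, -0.254]
wrist_force: [0.1, -0.2, -0.9]
finger_gap: 61.7
```

Run:
```python
from h import *
t=stn(-45,-120)
snap("wrist","w9"); 
plan([(t[0],t[1],125,96.75)],0.5)
```

```text
now [564.   29.8 175.8] phi 98.4 gap 62.0 t 25.6 j [-0.01  0.36  1.52 -0.    1.27 -1.73] F [ 0.9  0.8 -0.2]
1 rows
{"turn": [[1.7, -0.1, 0.1]], "dp": [[5.09, -0.04, -0.62]], "gripper": [0.5]}
```

View pics/w9.png

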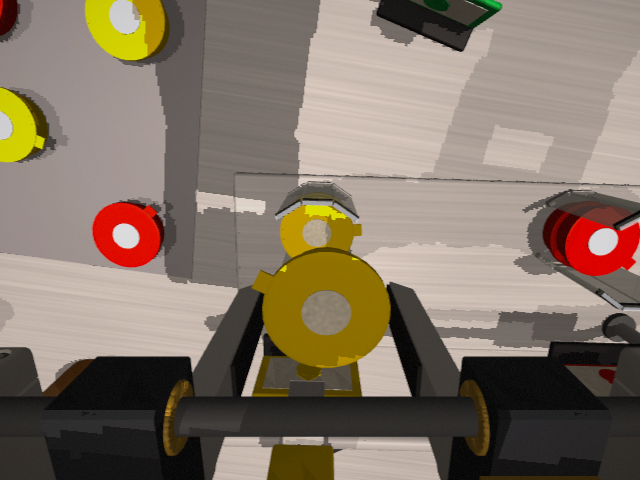

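Run:
```python
from h import *
tubs("w9",52,(270,190,365,252),("yellow",),200)
p,d,K,T=load("w9")
cv2.imwrite("pics/w9z.png",cv2.resize(p[170:260,260:380,::-1],None,fx=6,fy=6,interpolation=cv2.INTER_CUBIC))
for q in [(277,213),(358,220),(318,183)]: print(q,ray(*q,101,K,T).round(1))
tubs("w9",52,(530,200,640,290),("red",),200)
```

```text
yellow px [316. 230.] z 52.6 lid [562.3  23. ] label [564.8  23.4] tab 97.0 rmax 37.4 area 2487
(277, 213) [541.6  -6.2 101. ]
(358, 220) [538.1  50.  101. ]
(318, 183) [516.9  18.8 101. ]
red px [599. 243.] z 52.6 lid [538.1 260.8] label [536.1 262.7] tab -106.0 rmax 45.9 area 3838
```

View pics/w9z.png

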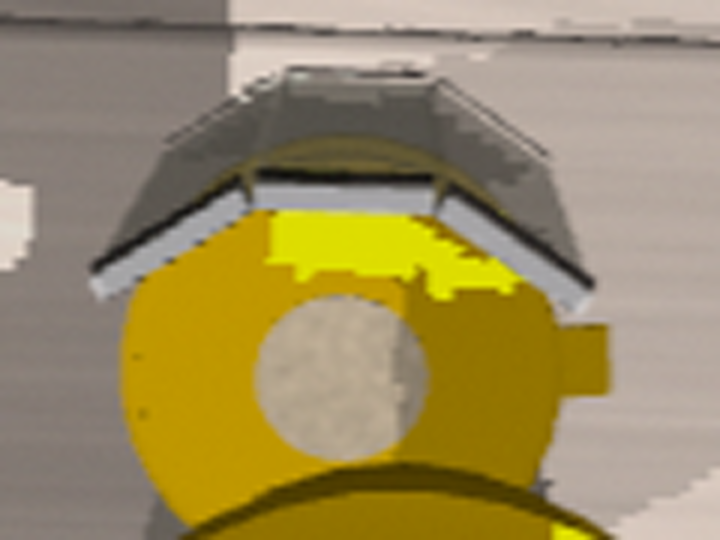

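Run:
```python
from h import *
p,d,K,T=load("w9")
L=ray(275.5,214.7,101,K,T);Rr=ray(358.8,217.5,101,K,T);M=ray(317.2,199.5,101,K,T); C=ray(317.2,205,101,K,T)
print(L.round(1),Rr.round(1),((L+Rr)/2).round(1),M.round(1),C.round(1))
a=np.radians(YAW);ex=np.array([np.cos(a),np.sin(a)]);ey=np.array([-ex[1],ex[0]])
for n,P in dict(L=L,R=Rr,mid=(L+Rr)/2,M=M,C=C).items(): v=P[:2]-O; print(n,(v@ex).round(1),(v@ey).round(1))
```

```text
[543.   -7.1 101. ] [536.2  50.3 101. ] [539.6  21.6 101. ] [528.1  19.9 101. ] [531.9  20.5 101. ]
L -70.9 -148.0
R -70.9 -90.2
mid -70.9 -119.1
M -82.5 -119.4
C -78.7 -119.3
```

Run:
```python
from h import *
plan([(565.8,24,115,96.75,40)],0.5)
```

```text
now [564.   29.8 175.8] phi 98.4 gap 62.0 t 25.6 j [-0.01  0.36  1.52 -0.    1.27 -1.73] F [ 0.9  0.8 -0.2]
2 rows
{"turn": [[0.8, -0.0, 0.0], [0.8, -0.0, 0.0]], "dp": [[3.04, -0.04, -0.3], [3.04, -0.05, -0.3]], "gripper": [0.5, 0.5]}
```

Emit:
jog_arm --turn '[[0.8,0,0],[0.8,0,0],[0,0,0]]' --dp '[[2.8,0,-0.3],[2.6,0,-0.3],[0,0,0]]' --gripper '[0.5,0.5,0.5]'

```text
clock: 25.98
eef_pos: [563.6, 21.0, 119.4]
eef_rot: [2.709, 1.57, -1.895]
wrist_force: [0.2, 0.1, -0.4]
finger_gap: 61.5
```

Run:
```python
from h import *
plan([(565.8,24,108,96.75,10)],0.5)
```

```text
now [563.6  21.  119.4] phi 96.2 gap 61.5 t 25.98 j [-0.03  0.41  1.58 -0.    1.15 -1.71] F [ 0.2  0.1 -0.4]
2 rows
{"turn": [[-0.3, -0.0, -0.0], [-0.3, -0.0, -0.0]], "dp": [[0.57, -0.13, 0.14], [0.57, -0.13, 0.14]], "gripper": [0.5, 0.5]}
```

Emit:
jog_arm --turn '[[-0.5,0,0],[0,0,0],[0,0,0]]' --dp '[[0.3,-0.2,0.3],[0,0,0],[0,0,0]]' --gripper '[0.5,0.5,0.5]'

```text
clock: 26.35
eef_pos: [566.0, 23.6, 118.4]
eef_rot: [-2.244, 1.568, -0.557]
wrist_force: [0.1, 0.2, -0.3]
finger_gap: 61.8
```

Run:
```python
from h import *
plan([(565.8,24,58,96.75,10)],0.5)
```

```text
now [566.   23.6 118.4] phi 96.6 gap 61.8 t 26.35 j [-0.02  0.42  1.57 -0.    1.15 -1.71] F [ 0.1  0.2 -0.3]
6 rows
{"turn": [[-0.0, -0.0, 0.0], [-0.0, -0.0, 0.0], [-0.0, -0.0, 0.0], [-0.0, -0.0, 0.0], [-0.0, -0.0, 0.0], [-0.0, -0.0, 0.0]], "dp": [[1.01, 0.0, 0.01], [1.01, 0.0, 0.01], [1.01, 0.0, 0.01], [1.01, 0.0, 0.01], [1.01, 0.0, 0.01], [1.01, 0.0, 0.01]], "gripper": [0.5, 0.5, 0.5, 0.5, 0.5, 0.5]}
```

Emit:
jog_arm --turn '[[0,0,0],[0,0,0],[0,0,0],[0,0,0]]' --dp '[[0.8,0,0],[0.8,0,0],[0.6,0,0],[0,0,0]]' --gripper '[0.5,0.5,0.5,0.5]'

```text
clock: 26.85
eef_pos: [566.0, 23.7, 95.0]
eef_rot: [-2.226, 1.568, -0.54]
wrist_force: [0.2, -0.7, -0.4]
finger_gap: 61.8
```

Run:
```python
from h import *
plan([(565.8,24,58,96.75,10)],0.5)
```

```text
now [566.   23.7  95. ] phi 96.6 gap 61.8 t 26.85 j [-0.02  0.45  1.59 -0.    1.1  -1.71] F [ 0.2 -0.7 -0.4]
4 rows
{"turn": [[-0.0, -0.0, 0.0], [-0.0, -0.0, 0.0], [-0.0, -0.0, 0.0], [-0.0, -0.0, 0.0]], "dp": [[0.92, 0.01, 0.01], [0.92, 0.01, 0.01], [0.92, 0.01, 0.01], [0.92, 0.01, 0.01]], "gripper": [0.5, 0.5, 0.5, 0.5]}
```

In with no contact force. Continuing down.

Emit:
jog_arm --turn '[[0,0,0],[0,0,0],[0,0,0],[0,0,0],[0,0,0]]' --dp '[[0.9,0,0],[0.9,0,0],[0.9,0,0],[0.4,0,0],[0,0,0]]' --gripper '[0.5,0.5,0.5,0.5,0.5]'

```text
clock: 27.48
eef_pos: [566.0, 23.6, 61.5]
eef_rot: [-2.328, 1.569, -0.641]
wrist_force: [-0.8, -0.7, -0.4]
finger_gap: 61.7
```

Emit:
jog_arm --turn '[[0,0,0],[0,0,0],[0,0,0],[0,0,0],[0,0,0],[0,0,0],[0,0,0],[0,0,0]]' --dp '[[0.3,0,0],[0,0,0],[0,0,0],[0,0,0],[-2,0,0],[-4,0,0],[-5,0,0],[-5,-1,0]]' --gripper '[0.5,0.2,0.15,0.15,0.15,0.1,0,0]'

```text
clock: 28.48
eef_pos: [574.2, 25.0, 220.1]
eef_rot: [1.739, 1.566, -2.858]
wrist_force: [0.3, -0.2, -0.8]
finger_gap: 93.6
```

Run:
```python
from h import *
s,p,R=st(); print(p)
snap("wrist","w10"); tubs("w10",74,(200,130,450,300),("yellow",)); tubs("w10",22,(0,0,250,300),("yellow","red"));tubs("w10",52,(450,100,640,300),("red",))
plan([(520,-256,170,30)],0.)
```

```text
[574.15842919  24.98962411 220.12445461]
yellow px [325. 218.] z 74.5 lid [565.3  24.1] label [566.7  24.3] tab -106.0 rmax 37.3 area 3450
yellow px [152.  30.] z 22.7 lid [ 423.5 -149.6] label [ 421.7 -150.6] tab None rmax 32.2 area 3276
yellow px [ 42. 126.] z 22.6 lid [ 518.8 -255.4] label [ 519.6 -256.7] tab 80.0 rmax 39.2 area 3126
red px [25. 28.] z 22.6 lid [ 434.3 -262.5] label None tab None rmax 30.1 area 1586
red px [154. 222.] z 22.6 lid [ 601.2 -149.3] label [ 602.2 -149.8] tab 134.0 rmax 38.6 area 2471
red px [578. 214.] z 52.6 lid [538.8 261.4] label [536.1 262.6] tab -89.0 rmax 43.9 area 3155
now [577.   25.1 227.4] phi 96.6 gap 93.9 t 28.52 j [-0.02  0.34  1.41 -0.    1.38 -1.71] F [1.5 0.1 6.8]
7 rows
{"turn": [[9.5, 0.0, 0.0], [9.5, 0.0, 0.0], [9.5, 0.0, 0.0], [9.5, 0.0, 0.0], [9.5, 0.0, 0.0], [9.5, 0.0, 0.0], [9.5, 0.0, 0.0]], "dp": [[0.82, 1.28, -3.89], [0.82, 0.62, -4.05], [0.82, -0.06, -4.1], [0.82, -0.74, -4.03], [0.82, -1.39, -3.85], [0.82, -2.01, -3.57], [0.82, -2.57, -3.19]], "gripper": [0.0, 0.0, 0.0, 0.0, 0.0, 0.0, 0.0]}
```

View pics/w10.png

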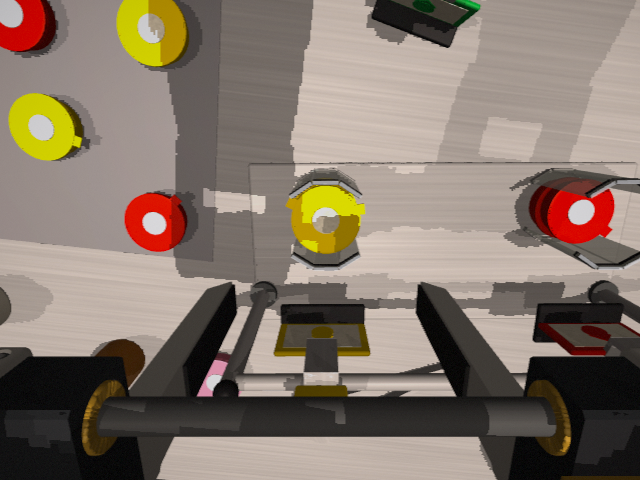

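Run:
```python
from h import *
plan([(421.5,-150.2,100,43)],0.)
```

```text
now [577.   25.1 227.4] phi 96.6 gap 93.9 t 28.52 j [-0.02  0.34  1.41 -0.    1.38 -1.71] F [1.5 0.1 6.8]
6 rows
{"turn": [[8.9, 0.0, 0.1], [8.9, 0.0, 0.1], [8.9, 0.0, 0.1], [8.9, 0.0, 0.1], [8.9, 0.0, 0.1], [8.9, 0.0, 0.1]], "dp": [[2.11, 2.92, -2.6], [2.12, 2.48, -3.02], [2.12, 1.98, -3.37], [2.12, 1.43, -3.63], [2.13, 0.85, -3.81], [2.13, 0.25, -3.9]], "gripper": [0.0, 0.0, 0.0, 0.0, 0.0, 0.0]}
```

Emit:
jog_arm --turn '[[8.9,0,0],[8.9,0,0],[8.9,0,0],[8.9,0,0],[8.9,0,0],[8.9,0,0],[0,0,0]]' --dp '[[1.9,2.9,-2.6],[2,2.5,-3],[2.1,2,-3.4],[2.1,1.4,-3.6],[2.1,0.9,-3.8],[2.1,0,-3.8],[0,0,0]]' --gripper '[0,0,0,0,0,0,0]'

```text
clock: 29.4
eef_pos: [419.0, -153.3, 101.2]
eef_rot: [-0.879, 1.558, -0.154]
wrist_force: [0.7, 0.4, 0.4]
finger_gap: 94.0
```

Run:
```python
from h import *
snap("wrist","w11"); tubs("w11",22,(180,100,480,340),("yellow",))
plan([(421.5,-150.2,40,43,30)],0.)
```

```text
yellow px [330. 248.] z 22.6 lid [ 420.9 -149. ] label [ 422.1 -149.7] tab -171.0 rmax 38.1 area 4894
now [ 420.2 -152.9  102.1] phi 41.7 gap 93.7 t 29.45 j [-0.43  0.19  1.92  0.    1.02 -1.16] F [-0.6  0.4 -0.2]
3 rows
{"turn": [[-0.4, 0.2, 0.2], [-0.4, 0.2, 0.2], [-0.4, 0.2, 0.2]], "dp": [[2.07, 0.06, 0.07], [2.07, 0.05, 0.08], [2.07, 0.04, 0.09]], "gripper": [0.0, 0.0, 0.0]}
```

View pics/w11.png

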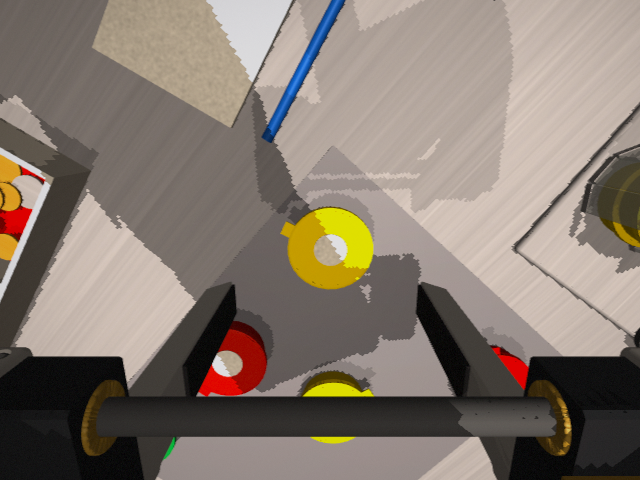

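Emit:
jog_arm --turn '[[-0.4,0.2,0.2],[-0.4,0.2,0.2],[-0.4,0.2,0.2],[0,0,0]]' --dp '[[2.1,0.1,0.1],[2.1,0,0.1],[2.1,0,0.1],[0,0,0]]' --gripper '[0,0,0,0]'

```text
clock: 29.95
eef_pos: [426.5, -148.6, 40.3]
eef_rot: [-1.481, 1.565, -0.722]
wrist_force: [0.7, 1.3, -0.4]
finger_gap: 94.1
```

Run:
```python
from h import *
plan([(422,-149.9,6,43,20)],0.)
```

```text
now [ 426.5 -148.6   40.3] phi 43.5 gap 94.1 t 29.95 j [-0.42  0.31  1.95 -0.    0.88 -1.17] F [ 0.7  1.3 -0.4]
2 rows
{"turn": [[0.2, 0.0, 0.2], [0.2, 0.0, 0.2]], "dp": [[1.71, 0.12, -0.21], [1.71, 0.11, -0.21]], "gripper": [0.0, 0.0]}
```

Emit:
jog_arm --turn '[[0.2,0,0.2],[0.2,0,0.2],[0,0,0],[0,0,0]]' --dp '[[1.5,0.2,-0.3],[1.5,0.2,-0.3],[0.3,0,0],[0,0,0]]' --gripper '[0,0,0,0]'

```text
clock: 30.45
eef_pos: [420.4, -149.9, 6.9]
eef_rot: [-0.588, 1.569, 0.166]
wrist_force: [0.6, -0.8, 0.3]
finger_gap: 93.9
```

Run:
```python
from h import *
plan([(422,-149.9,6,43,20)],0.)
```

```text
now [ 420.4 -149.9    6.9] phi 43.2 gap 93.9 t 30.45 j [-0.43  0.36  1.98  0.    0.8  -1.18] F [ 0.6 -0.8  0.3]
1 rows
{"turn": [[0.2, 0.1, 0.1]], "dp": [[0.09, -0.1, 0.12]], "gripper": [0.0]}
```

Close enough; grip and lift.

Emit:
jog_arm --turn '[[0,0,0],[0,0,0],[0,0,0],[0,0,0],[0,0,0]]' --dp '[[0,-0.1,0.1],[0,0,0],[0,0,0],[0,0,0],[0,0,0]]' --gripper '[0.2,0.4,0.5,0.5,0.5]'

```text
clock: 31.08
eef_pos: [422.5, -150.2, 7.8]
eef_rot: [-0.829, 1.567, -0.075]
wrist_force: [-0.3, -0.8, 0.2]
finger_gap: 61.2
```

Run:
```python
from h import *
plan([(422,-150,100,43,47),(565.8,24,165,96.75)],0.5)
```

```text
now [ 422.5 -150.2    7.8] phi 43.2 gap 61.2 t 31.07 j [-0.42  0.36  1.97  0.    0.8  -1.18] F [-0.3 -0.8  0.2]
8 rows
{"turn": [[0.1, 0.1, 0.1], [0.1, 0.1, 0.1], [-9.0, -0.0, -0.0], [-9.0, -0.0, -0.0], [-9.0, -0.0, -0.0], [-9.0, -0.0, -0.0], [-9.0, -0.0, -0.0], [-9.0, -0.0, -0.0]], "dp": [[-4.61, 0.01, 0.0], [-4.61, 0.02, -0.01], [-1.09, 0.49, 3.73], [-1.09, -0.1, 3.76], [-1.09, -0.69, 3.7], [-1.09, -1.26, 3.55], [-1.09, -1.8, 3.31], [-1.09, -2.29, 2.98]], "gripper": [0.5, 0.5, 0.5, 0.5, 0.5, 0.5, 0.5, 0.5]}
```

Emit:
jog_arm --turn '[[0,0,0],[0,0,0],[-9,0,0],[-9,0,0],[-9,0,0],[-9,0,0],[-9,0,0],[-8,0,0]]' --dp '[[-4.6,0,0],[-4.6,0,0],[-1.1,0.5,3.7],[-1.1,-0.1,3.8],[-1.1,-0.7,3.7],[-1.1,-1.3,3.6],[-1.1,-1.8,3.3],[-1,-2,2.4]]' --gripper '[0.5,0.5,0.5,0.5,0.5,0.5,0.5,0.5]'

```text
clock: 32.08
eef_pos: [563.6, 24.8, 169.9]
eef_rot: [-1.431, 1.568, 0.273]
wrist_force: [-0.5, 0.6, -0.0]
finger_gap: 61.6
```

Run:
```python
from h import *
plan([(565.8,24,135,96.75,30)],0.5)
```

```text
now [563.6  24.8 169.9] phi 97.6 gap 61.6 t 32.08 j [-0.02  0.36  1.53  0.    1.25 -1.73] F [-0.5  0.6 -0. ]
2 rows
{"turn": [[0.4, 0.0, 0.1], [0.4, 0.0, 0.1]], "dp": [[1.74, -0.1, -0.06], [1.74, -0.1, -0.05]], "gripper": [0.5, 0.5]}
```

Emit:
jog_arm --turn '[[0.4,0,0.1],[0.4,0,0.1],[0,0,0]]' --dp '[[1.7,-0.1,-0.1],[2.2,-0.1,-0.1],[0,0,0]]' --gripper '[0.5,0.5,0.5]'

```text
clock: 32.45
eef_pos: [565.3, 23.5, 127.8]
eef_rot: [1.431, 1.568, 3.12]
wrist_force: [-1.2, -0.6, -0.4]
finger_gap: 61.7
```

Run:
```python
from h import *
plan([(565.8,24,115,96.75,30)],0.5)
snap("wrist","w12")
```

```text
now [565.3  23.5 127.8] phi 96.7 gap 61.7 t 32.45 j [-0.02  0.41  1.56 -0.    1.17 -1.71] F [-1.2 -0.6 -0.4]
1 rows
{"turn": [[-0.0, 0.0, -0.2]], "dp": [[1.28, -0.06, 0.04]], "gripper": [0.5]}
```

View pics/w12.png

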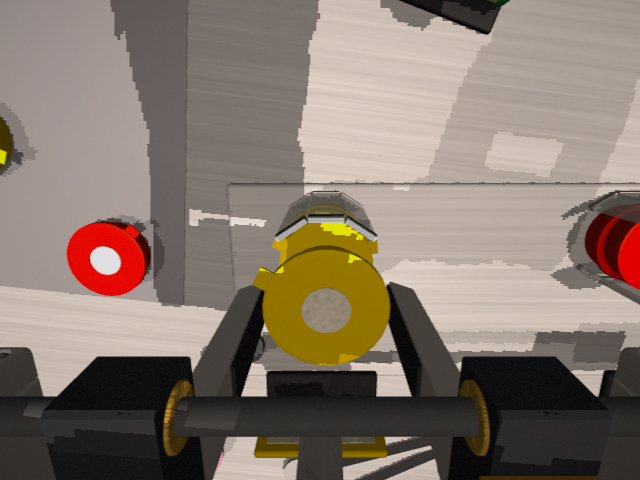

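Emit:
jog_arm --turn '[[0,0,-0.1],[0,0,0],[0,0,0],[0,0,0],[0,0,0]]' --dp '[[1.2,0,0],[0.8,0,0],[0.8,0,0],[0.8,0,0],[0,0,0]]' --gripper '[0.5,0.5,0.5,0.5,0.5]'

```text
clock: 33.12
eef_pos: [565.7, 22.7, 91.4]
eef_rot: [-1.557, 1.569, 0.13]
wrist_force: [0.3, -0.3, -0.0]
finger_gap: 61.4
```

Run:
```python
from h import *
plan([(565.8,24,82,96.75,30)],0.5)
```

```text
now [565.7  22.7  91.4] phi 96.6 gap 61.4 t 33.12 j [-0.02  0.45  1.59  0.    1.1  -1.71] F [ 0.3 -0.3 -0. ]
1 rows
{"turn": [[-0.1, 0.0, 0.1]], "dp": [[0.94, -0.03, 0.13]], "gripper": [0.5]}
```

Emit:
jog_arm --turn '[[0,0,0],[0,0,0],[0,0,0]]' --dp '[[0.5,0,0.1],[0.4,0,0],[0,0,0]]' --gripper '[0.5,0.5,0.5]'

```text
clock: 33.5
eef_pos: [565.8, 23.8, 82.2]
eef_rot: [-1.611, 1.569, 0.076]
wrist_force: [-0.4, -0.5, 0.4]
finger_gap: 61.7
```

Emit:
jog_arm --turn '[[0,0,0],[0,0,0],[0,0,0],[0,0,0],[0,0,0],[0,0,0],[0,0,0],[0,0,0]]' --dp '[[0.1,0,0],[0,0,0],[0,0,0],[0,0,0],[-2,0,0],[-4,0,0],[-5,0,0],[-4,-1,0]]' --gripper '[0.5,0.25,0.15,0.15,0.15,0.1,0,0]'

```text
clock: 34.5
eef_pos: [574.2, 24.9, 233.2]
eef_rot: [1.338, 1.568, 3.024]
wrist_force: [0.2, 0.3, 0.5]
finger_gap: 93.9
```

Run:
```python
from h import *
s,p,R=st(); print(p)
snap("wrist","w13"); tubs("w13",96,(200,130,450,300),("yellow",)); tubs("w13",22,(0,0,250,300),("yellow","red"));tubs("w13",52,(450,100,640,300),("red",))
plan([(602,-150,100,0)],0.)
```

```text
[574.2472428   24.89865454 233.23158415]
yellow px [325. 218.] z 96.5 lid [563.3  23.8] label [565.7  24.4] tab -106.0 rmax 37.5 area 3745
yellow px [ 51. 126.] z 22.6 lid [ 518.8 -255.4] label [ 519.6 -256.6] tab 76.0 rmax 38.9 area 2927
red px [26. 25.] z 22.7 lid [ 430.  -269.9] label [ 423.3 -275.6] tab None rmax 33.2 area 2038
red px [159. 219.] z 22.6 lid [ 601.3 -149.3] label [ 602.2 -149.8] tab 147.0 rmax 38.4 area 2334
red px [570. 211.] z 52.6 lid [538.7 261.6] label [536.  262.7] tab -89.0 rmax 43.6 area 2939
now [576.5  25.  238.5] phi 96.6 gap 94.0 t 34.55 j [-0.02  0.34  1.4   0.    1.4  -1.71] F [ 0.9 -0.1  4.6]
11 rows
{"turn": [[8.8, 0.0, 0.0], [8.8, 0.0, 0.0], [8.8, 0.0, 0.0], [8.8, 0.0, 0.0], [8.8, 0.0, 0.0], [8.8, 0.0, 0.0], [8.8, 0.0, 0.0], [8.8, 0.0, 0.0]], "dp": [[1.26, -0.04, -1.61], [1.26, -0.29, -1.58], [1.26, -0.53, -1.52], [1.26, -0.75, -1.42], [1.26, -0.96, -1.29], [1.26, -1.15, -1.13], [1.26, -1.3, -0.94], [1.26, -1.43, -0.73]], "gripper": [0.0, 0.0, 0.0, 0.0, 0.0, 0.0, 0.0, 0.0]}
{"turn": [[8.8, 0.0, 0.0], [8.8, 0.0, 0.0], [8.8, 0.0, 0.0]], "dp": [[1.26, -1.53, -0.5], [1.26, -1.59, -0.26], [1.26, -1.61, -0.01]], "gripper": [0.0, 0.0, 0.0]}
```

View pics/w13.png

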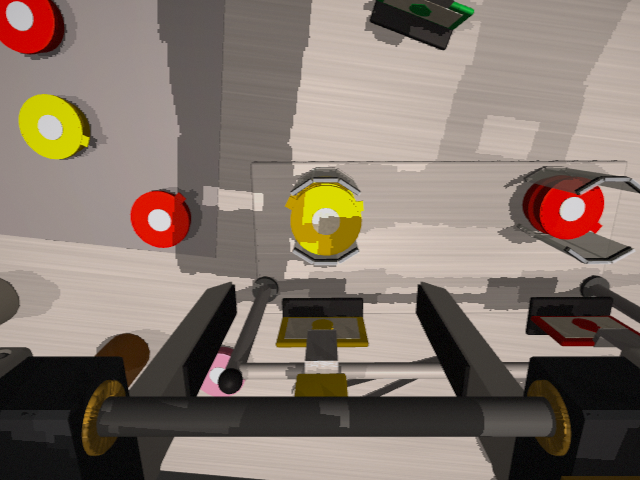

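Run:
```python
from h import *
plan([(590,-70,220,105),(602.2,-149.8,110,115)],0.)
```

```text
now [576.5  25.  238.5] phi 96.6 gap 94.0 t 34.55 j [-0.02  0.34  1.4   0.    1.4  -1.71] F [ 0.9 -0.1  4.6]
5 rows
{"turn": [[-4.2, -0.0, 0.1], [-4.2, -0.0, 0.1], [-3.3, -0.0, 0.0], [-3.3, -0.0, 0.0], [-3.3, -0.0, 0.0]], "dp": [[0.93, -0.12, -4.79], [0.93, 0.23, -4.79], [3.67, 0.3, -2.67], [3.67, 0.45, -2.65], [3.67, 0.6, -2.62]], "gripper": [0.0, 0.0, 0.0, 0.0, 0.0]}
```

Emit:
jog_arm --turn '[[-4.2,0,0],[-4.2,0,0],[-3.3,0,0],[-3.3,0,0],[-3.3,0,0],[0,0,0]]' --dp '[[0.8,-0.1,-4.8],[0.9,0.2,-4.8],[3.6,0.3,-2.7],[3.6,0.5,-2.6],[3.4,0.6,-2.4],[0,0,0]]' --gripper '[0,0,0,0,0,0]'

```text
clock: 35.3
eef_pos: [603.7, -152.5, 113.2]
eef_rot: [-1.991, 1.563, 0.026]
wrist_force: [-0.9, 0.4, 0.4]
finger_gap: 93.8
```

Run:
```python
from h import *
plan([(602.2,-149.8,40,115,30)],0.)
snap("wrist","w14"); tubs("w14",22,None,("red","yellow"))
```

```text
now [ 603.7 -152.5  113.2] phi 115.6 gap 93.8 t 35.3 j [-0.31  0.54  1.41  0.    1.19 -2.33] F [-0.9  0.4  0.4]
3 rows
{"turn": [[0.2, -0.1, 0.1], [0.2, -0.1, 0.1], [0.2, -0.1, 0.1]], "dp": [[2.44, 0.02, 0.11], [2.44, 0.02, 0.11], [2.44, 0.02, 0.1]], "gripper": [0.0, 0.0, 0.0]}
red px [330. 242.] z 22.6 lid [ 600.9 -150. ] label [ 602.2 -149.3] tab 135.0 rmax 37.7 area 4512
yellow px [239.  68.] z 22.6 lid [ 518.6 -256.3] label [ 519.4 -256.5] tab 69.0 rmax 38.6 area 6671
yellow px [583. 285.] z 74.4 lid [547.   42.6] label None tab 15.0 rmax 64.7 area 3398
yellow px [603. 326.] z 96.4 lid [569.1  78.9] label None tab -14.0 rmax 36.2 area 2635
```

View pics/w14.png

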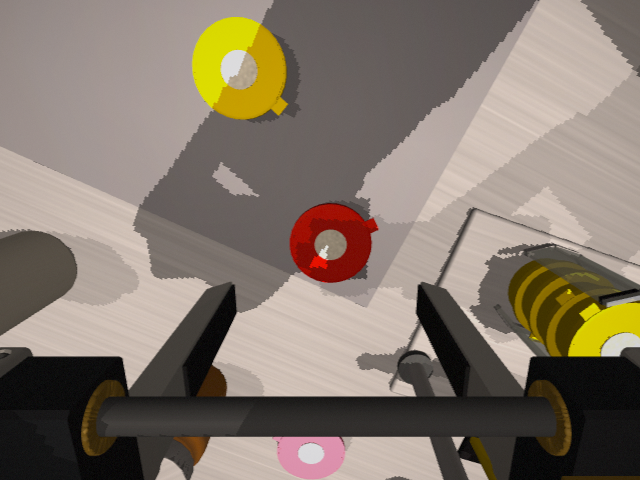

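Emit:
jog_arm --turn '[[2.2,-0.1,0.1],[2.2,-0.1,0.1],[2.2,-0.1,0.1],[0,0,0]]' --dp '[[2.4,0,0.1],[2.4,0,0.1],[2.3,0,0.1],[0,0,0]]' --gripper '[0,0,0,0]'

```text
clock: 35.85
eef_pos: [607.5, -145.7, 50.2]
eef_rot: [-1.898, 1.557, -0.001]
wrist_force: [-0.9, -0.3, 1.2]
finger_gap: 93.9
```

Run:
```python
from h import *
plan([(602.2,-149.5,6,109,20)],0.)
```

```text
now [ 607.5 -145.7   50.2] phi 108.7 gap 93.9 t 35.85 j [-0.3   0.61  1.45  0.    1.07 -2.2 ] F [-0.9 -0.3  1.2]
3 rows
{"turn": [[-0.1, -0.1, 0.2], [-0.1, -0.1, 0.2], [-0.1, -0.1, 0.2]], "dp": [[1.47, 0.23, -0.06], [1.47, 0.22, -0.06], [1.47, 0.22, -0.06]], "gripper": [0.0, 0.0, 0.0]}
```

Emit:
jog_arm --turn '[[-0.1,-0.1,0.2],[-0.1,-0.1,0.2],[-0.1,-0.1,0.2],[0,0,0]]' --dp '[[1.3,0.3,-0.2],[1.3,0.3,-0.1],[1,0.2,-0.1],[0,0,0]]' --gripper '[0,0,0,0]'

```text
clock: 36.35
eef_pos: [602.8, -152.2, 15.5]
eef_rot: [-1.861, 1.565, 0.043]
wrist_force: [0.0, 0.0, -0.1]
finger_gap: 94.2
```

Run:
```python
from h import *
plan([(602.2,-149.5,6,109,20)],0.)
```

```text
now [ 602.8 -152.2   15.5] phi 109.1 gap 94.2 t 36.35 j [-0.31  0.66  1.46  0.    1.01 -2.21] F [ 0.   0.  -0.1]
1 rows
{"turn": [[0.1, -0.1, 0.3]], "dp": [[0.95, -0.02, 0.28]], "gripper": [0.0]}
```

Emit:
jog_arm --turn '[[0,-0.1,0.3],[0,0,0],[0,0,0],[0,0,0],[0,0,0],[0,0,0]]' --dp '[[0.9,0,0.2],[0,0,0],[0,0,0],[0,0,0],[0,0,0],[0,0,0]]' --gripper '[0,0.2,0.4,0.5,0.5,0.5]'

```text
clock: 37.1
eef_pos: [602.7, -150.3, 6.8]
eef_rot: [-2.06, 1.569, -0.155]
wrist_force: [1.1, 0.7, -0.5]
finger_gap: 61.8
```

Run:
```python
from h import *
snap("wrist","w15")
t=stn(-44.5,119.5); print(t)
plan([(602,-150,110,109,50),(565,60,200,96.75),(t[0],t[1],200,96.75),(t[0],t[1],165,96.75)],0.5)
```

```text
[537.76273467 261.64126642]
now [ 602.7 -150.3    6.8] phi 109.1 gap 61.8 t 37.15 j [-0.3   0.67  1.47  0.    1.   -2.21] F [ 0.1 -0.4 -0.7]
14 rows
{"turn": [[0.0, -0.0, 0.0], [0.0, -0.0, 0.0], [0.0, -0.0, 0.0], [2.5, -0.0, 0.0], [2.5, -0.0, 0.0], [2.5, -0.0, 0.0], [2.5, -0.0, 0.0], [2.5, -0.0, 0.0]], "dp": [[-3.44, 0.02, 0.02], [-3.44, 0.02, 0.02], [-3.44, 0.02, 0.02], [-1.8, -0.68, 4.21], [-1.8, -0.5, 4.23], [-1.8, -0.31, 4.25], [-1.8, -0.13, 4.26], [-1.8, 0.06, 4.26]], "gripper": [0.5, 0.5, 0.5, 0.5, 0.5, 0.5, 0.5, 0.5]}
{"turn": [[-0.0, -0.0, 0.0], [-0.0, -0.0, 0.0], [-0.0, -0.0, 0.0], [-0.0, -0.0, 0.0], [-0.0, -0.0, 0.0], [-0.1, -0.0, 0.1]], "dp": [[-0.0, 0.08, 4.07], [-0.0, 0.08, 4.07], [-0.0, 0.08, 4.07], [-0.0, 0.08, 4.07], [-0.0, 0.08, 4.07], [3.48, -0.01, -0.0]], "gripper": [0.5, 0.5, 0.5, 0.5, 0.5, 0.5]}
```

View pics/w15.png

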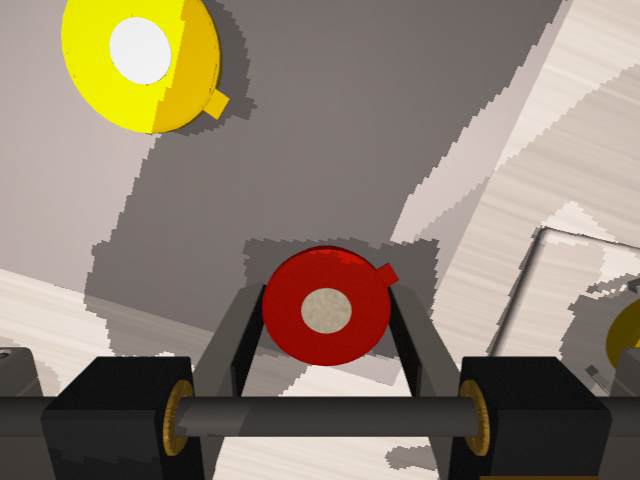

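Emit:
jog_arm --turn '[[0,0,0],[0,0,0],[0,0,0],[2.5,0,0],[2.5,0,0],[2.5,0,0],[2.5,0,0],[2.5,0,0]]' --dp '[[-3.4,0,0],[-3.4,0,0],[-3.4,0,0],[-1.8,-0.7,4.2],[-1.8,-0.5,4.2],[-1.8,-0.3,4.2],[-1.8,-0.1,4.2],[-1.8,0,4.2]]' --gripper '[0.5,0.5,0.5,0.5,0.5,0.5,0.5,0.5]'

```text
clock: 38.15
eef_pos: [565.5, 61.3, 203.7]
eef_rot: [0.613, 1.57, 2.288]
wrist_force: [0.7, 0.3, -0.5]
finger_gap: 61.8
```

Run:
```python
from h import *
plan([(537.2,262,200,96.75),(537.2,262,140,96.75,30)],0.5)
```

```text
now [565.5  61.3 203.7] phi 96.0 gap 61.8 t 38.15 j [ 0.04  0.34  1.47  0.    1.33 -1.63] F [ 0.7  0.3 -0.5]
7 rows
{"turn": [[-0.2, 0.0, -0.0], [-0.2, 0.0, -0.0], [-0.2, 0.0, -0.0], [-0.2, 0.0, -0.0], [-0.2, 0.0, -0.0], [0.1, 0.0, -0.0], [0.1, 0.0, -0.0]], "dp": [[0.08, 0.15, 4.05], [0.08, 0.13, 4.05], [0.08, 0.12, 4.05], [0.08, 0.1, 4.05], [0.08, 0.09, 4.05], [2.99, -0.0, 0.0], [2.99, -0.0, 0.0]], "gripper": [0.5, 0.5, 0.5, 0.5, 0.5, 0.5, 0.5]}
```

Emit:
jog_arm --turn '[[-0.2,0,0],[-0.2,0,0],[-0.2,0,0],[-0.2,0,0],[-0.2,0,0],[0,0,0],[0,0,0]]' --dp '[[0,0.1,4],[0.1,0.1,4],[0.1,0.1,4],[0.1,0.1,4],[0.1,0.1,3.5],[2,0,0],[0,0,0]]' --gripper '[0.5,0.5,0.5,0.5,0.5,0.5,0.5]'

```text
clock: 39.02
eef_pos: [537.0, 263.9, 181.9]
eef_rot: [-1.248, 1.567, 0.448]
wrist_force: [0.3, -0.1, -0.0]
finger_gap: 62.0
```

Run:
```python
from h import *
plan([(537.2,262,140,96.75,30)],0.5)
p,d,K,T=snap("wrist","w16")
cv2.imwrite("pics/w16z.png",cv2.resize(p[170:290,250:390,::-1],None,fx=5,fy=5,interpolation=cv2.INTER_CUBIC))
```

```text
now [537.  263.9 181.9] phi 97.2 gap 62.0 t 39.02 j [ 0.4   0.42  1.41  0.    1.31 -1.3 ] F [ 0.3 -0.1 -0. ]
2 rows
{"turn": [[0.2, 0.0, 0.1], [0.2, 0.0, 0.1]], "dp": [[2.1, 0.01, -0.1], [2.1, 0.0, -0.1]], "gripper": [0.5, 0.5]}
```

View pics/w16z.png

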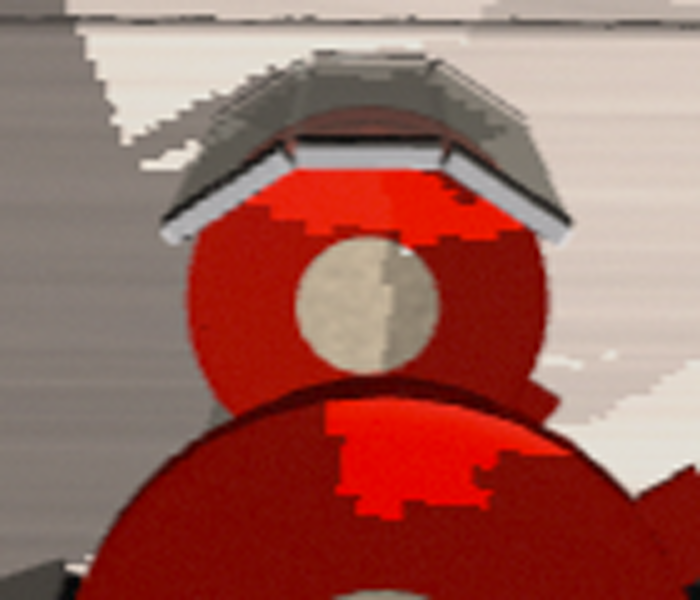

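Run:
```python
from h import *
p,d,K,T=load("w16")
L=ray(282.6,215.6,101,K,T);Rr=ray(364.6,215,101,K,T);M=ray(324,198.4,101,K,T)
a=np.radians(YAW);ex=np.array([np.cos(a),np.sin(a)]);ey=np.array([-ex[1],ex[0]])
for n,P in dict(L=L,R=Rr,mid=(L+Rr)/2,M=M).items(): v=P[:2]-O; print(n,P.round(1),(v@ex).round(1),(v@ey).round(1))
tubs("w16",52,(270,190,370,250),("red",),200)
```

```text
L [515.9 231.2 101. ] -69.8 91.8
R [508.2 288.7 101. ] -70.7 149.9
mid [512. 260. 101.] -70.2 120.9
M [500.  258.8 101. ] -82.3 121.1
red px [323. 227.] z 52.6 lid [533.5 261.6] label [536.2 262.3] tab 70.0 rmax 35.9 area 2289
```

Emit:
jog_arm --turn '[[0.2,0,0.1],[0.2,0,0],[0,0,0],[0,0,0]]' --dp '[[2.1,0,0],[2,0,0],[1.5,0,0],[0,0,0]]' --gripper '[0.5,0.5,0.5,0.5]'

```text
clock: 39.58
eef_pos: [539.8, 263.2, 129.8]
eef_rot: [-1.217, 1.561, 0.469]
wrist_force: [0.1, 0.7, -0.5]
finger_gap: 61.8
```

Run:
```python
from h import *
plan([(537.5,262.9,110,96.75,30)],0.5)
```

```text
now [539.8 263.2 129.8] phi 96.6 gap 61.8 t 39.58 j [ 0.39  0.47  1.46  0.    1.2  -1.29] F [ 0.1  0.7 -0.5]
1 rows
{"turn": [[-0.1, 0.2, 0.5]], "dp": [[1.98, 0.25, -0.01]], "gripper": [0.5]}
```

Emit:
jog_arm --turn '[[0,0.2,0.5],[0,0,0]]' --dp '[[1.2,0.2,0],[0,0,0]]' --gripper '[0.5,0.5]'

```text
clock: 39.83
eef_pos: [538.4, 263.0, 118.3]
eef_rot: [-1.593, 1.57, 0.093]
wrist_force: [-0.1, 0.1, -0.5]
finger_gap: 61.5
```

Run:
```python
from h import *
plan([(537.5,262.9,60,96.75,10)],0.5)
```

```text
now [538.4 263.  118.3] phi 96.6 gap 61.5 t 39.83 j [ 0.39  0.49  1.47 -0.    1.18 -1.29] F [-0.1  0.1 -0.5]
6 rows
{"turn": [[-0.0, -0.0, 0.0], [-0.0, -0.0, 0.0], [-0.0, -0.0, 0.0], [-0.0, -0.0, 0.0], [-0.0, -0.0, 0.0], [-0.0, -0.0, 0.0]], "dp": [[0.97, 0.02, -0.0], [0.97, 0.02, -0.0], [0.97, 0.02, -0.0], [0.97, 0.02, -0.0], [0.97, 0.02, -0.0], [0.97, 0.02, -0.0]], "gripper": [0.5, 0.5, 0.5, 0.5, 0.5, 0.5]}
```

Emit:
jog_arm --turn '[[0,0,0],[0,0,0],[0,0,0],[0,0,0]]' --dp '[[0.8,0.1,0],[0.8,0,0],[0.7,0,0],[0,0,0]]' --gripper '[0.5,0.5,0.5,0.5]'

```text
clock: 40.33
eef_pos: [537.5, 263.0, 94.1]
eef_rot: [-1.486, 1.569, 0.201]
wrist_force: [0.1, -0.5, -0.1]
finger_gap: 61.7
```

Entered cleanly.

Emit:
jog_arm --turn '[[0,0,0],[0,0,0],[0,0,0],[0,0,0],[0,0,0],[0,0,0]]' --dp '[[0.9,0,0],[0.9,0,0],[0.9,0,0],[0.5,0,0],[0.3,0,0],[0,0,0]]' --gripper '[0.5,0.5,0.5,0.5,0.5,0.5]'

```text
clock: 41.08
eef_pos: [538.1, 263.2, 57.9]
eef_rot: [-1.445, 1.568, 0.242]
wrist_force: [0.1, 0.7, -0.9]
finger_gap: 61.7
```

Emit:
jog_arm --turn '[[0,0,0],[0,0,0],[0,0,0],[0,0,0],[0,0,0],[0,0,0],[0,0,0],[0,0,0]]' --dp '[[0,0,0],[0,0,0],[0,0,0],[-2,0,0],[-4,0,0],[-5,0,0],[-4,0,0],[0,0,0]]' --gripper '[0.25,0.15,0.15,0.15,0.15,0.1,0,0]'

```text
clock: 42.08
eef_pos: [537.3, 263.0, 211.9]
eef_rot: [-1.506, 1.569, 0.181]
wrist_force: [-0.3, 0.2, -1.6]
finger_gap: 93.5
```

Run:
```python
from h import *
snap("wrist","w17"); tubs("w17",74,(200,130,450,300),("red",)); 
plan([(500,0,250,90),(423.3,-275,150,60)],0.)
```

```text
red px [325. 229.] z 74.6 lid [536.6 263.3] label [537.4 263.9] tab 134.0 rmax 37.5 area 3357
now [536.7 262.7 209.9] phi 96.6 gap 93.9 t 42.12 j [ 0.39  0.4   1.37 -0.    1.37 -1.29] F [ 0.4  0.6 -0.2]
12 rows
{"turn": [[1.1, -0.0, -0.0], [1.1, -0.0, -0.0], [1.1, -0.0, -0.0], [1.1, -0.0, -0.0], [1.1, -0.0, -0.0], [1.1, -0.0, -0.0], [5.0, -0.0, -0.0], [5.0, -0.0, -0.0]], "dp": [[-0.66, 1.11, -4.28], [-0.66, 1.03, -4.3], [-0.66, 0.95, -4.32], [-0.66, 0.86, -4.34], [-0.66, 0.78, -4.35], [-0.66, 0.7, -4.37], [1.67, 1.28, -4.58], [1.67, 0.88, -4.67]], "gripper": [0.0, 0.0, 0.0, 0.0, 0.0, 0.0, 0.0, 0.0]}
{"turn": [[5.0, -0.0, -0.0], [5.0, -0.0, -0.0], [5.0, -0.0, -0.0], [5.0, -0.0, -0.0]], "dp": [[1.67, 0.46, -4.73], [1.67, 0.05, -4.76], [1.67, -0.36, -4.74], [1.67, -0.78, -4.69]], "gripper": [0.0, 0.0, 0.0, 0.0]}
```

View pics/w17.png

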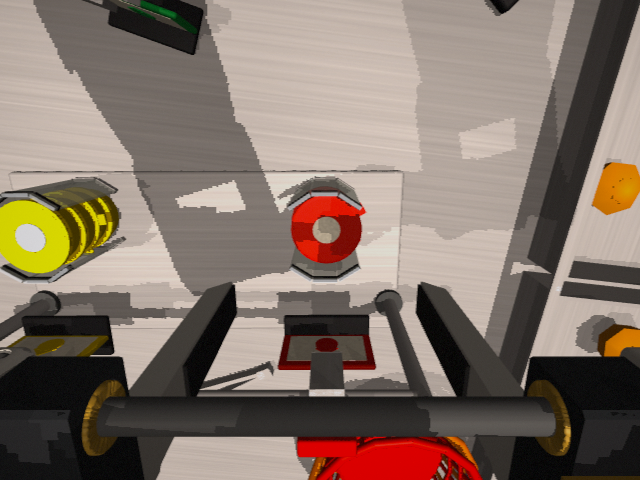

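Emit:
jog_arm --turn '[[1.1,0,0],[1.1,0,0],[1.1,0,0],[1.1,0,0],[1.1,0,0],[1.1,0,0],[3,0,0],[3,0,0]]' --dp '[[-0.7,1.1,-4.3],[-0.7,1,-4.3],[-0.7,1,-4.3],[-0.7,0.9,-4.3],[-0.7,0.8,-4.4],[-0.7,0.7,-4.4],[1.7,1.3,-4.6],[1.7,0.9,-4.7]]' --gripper '[0,0,0,0,0,0,0,0]'

```text
clock: 43.12
eef_pos: [468.8, -101.5, 207.5]
eef_rot: [1.82, 1.553, -2.998]
wrist_force: [0.1, -0.2, -0.4]
finger_gap: 94.0
```

Run:
```python
from h import *
plan([(423.4,-275.4,130,71)],0.)
```

```text
now [ 468.8 -101.5  207.5] phi 83.9 gap 94.0 t 43.12 j [-0.29  0.15  1.7  -0.01  1.31 -1.75] F [ 0.1 -0.2 -0.4]
4 rows
{"turn": [[3.2, -0.1, -0.2], [3.2, -0.1, -0.2], [3.2, -0.1, -0.2], [3.2, -0.1, -0.2]], "dp": [[1.97, 0.64, -4.44], [1.96, 0.39, -4.47], [1.95, 0.15, -4.49], [1.94, -0.09, -4.49]], "gripper": [0.0, 0.0, 0.0, 0.0]}
```

Emit:
jog_arm --turn '[[3.2,-0.1,-0.2],[3.2,-0.1,-0.2],[3.2,-0.1,-0.2],[3.2,-0.1,-0.2],[0,0,0]]' --dp '[[2,0.6,-4.4],[2,0.4,-4.4],[2,0.1,-4.2],[1.9,-0.1,-4],[0,0,0]]' --gripper '[0,0,0,0,0]'

```text
clock: 43.75
eef_pos: [419.0, -272.2, 118.2]
eef_rot: [1.323, 1.556, 2.553]
wrist_force: [0.6, 1.0, 0.5]
finger_gap: 93.8
```

Run:
```python
from h import *
snap("wrist","w18"); tubs("w18",22,None,("red","yellow","green"))
plan([(423.4,-275.4,40,71,30)],0.)
```

```text
red px [219.  10.] z 11.0 lid [ 245.5 -282.9] label None tab -117.0 rmax 42.2 area 1685
red px [323. 251.] z 22.6 lid [ 422.6 -274.5] label [ 423.6 -274.8] tab -81.0 rmax 37.6 area 4313
yellow px [102.  43.] z 11.4 lid [ 237.3 -364.6] label [ 246.1 -356.1] tab -113.0 rmax 58.9 area 6076
yellow px [383. 346.] z 22.5 lid [ 516.8 -255.3] label [ 519.9 -255.9] tab 82.0 rmax 38.2 area 3687
green px [184. 276.] z 22.6 lid [ 405.6 -384.7] label [ 410.8 -383.4] tab -67.0 rmax 37.3 area 3166
now [ 419.7 -271.3  119. ] phi 70.5 gap 94.3 t 43.8 j [-0.65  0.29  1.75 -0.    1.12 -1.88] F [0.5 0.8 0.5]
3 rows
{"turn": [[-0.2, 0.1, -0.3], [-0.2, 0.1, -0.3], [-0.2, 0.1, -0.3]], "dp": [[2.63, -0.2, -0.1], [2.63, -0.18, -0.09], [2.63, -0.17, -0.09]], "gripper": [0.0, 0.0, 0.0]}
```

View pics/w18.png

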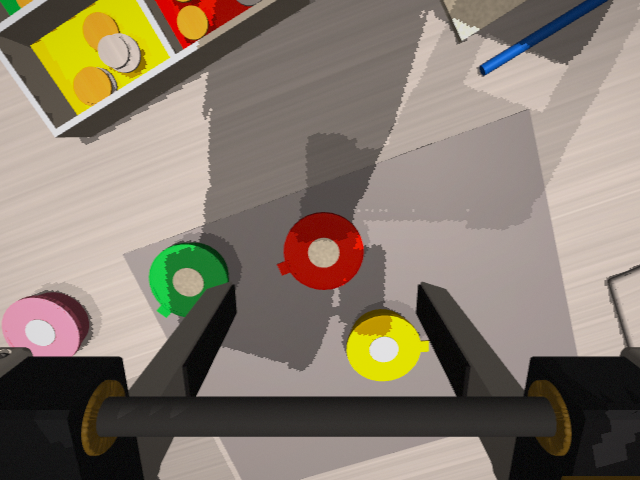

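Emit:
jog_arm --turn '[[1.3,0.1,-0.3],[1.3,0.1,-0.3],[1.3,0.1,-0.3],[0,0,0]]' --dp '[[2.6,-0.3,-0.1],[2.5,-0.1,-0.2],[2.3,0,-0.2],[0,0,0]]' --gripper '[0,0,0,0]'

```text
clock: 44.3
eef_pos: [422.4, -273.2, 43.0]
eef_rot: [-2.178, 1.568, -1.011]
wrist_force: [-0.3, 0.3, -0.3]
finger_gap: 93.9
```

Run:
```python
from h import *
plan([(423.6,-275,6,66,15)],0.)
```

```text
now [ 422.4 -273.2   43. ] phi 66.9 gap 93.9 t 44.3 j [-0.65  0.4   1.81 -0.    0.93 -1.81] F [-0.3  0.3 -0.3]
3 rows
{"turn": [[0.3, -0.0, 0.0], [0.3, -0.0, 0.0], [0.3, -0.0, 0.0]], "dp": [[1.23, -0.06, -0.04], [1.23, -0.06, -0.04], [1.23, -0.06, -0.04]], "gripper": [0.0, 0.0, 0.0]}
```

Emit:
jog_arm --turn '[[0.3,0,0],[0.3,0,0],[0.3,0,0],[0,0,0]]' --dp '[[1.2,-0.1,0],[1.2,-0.1,0],[1.1,0,0],[0,0,0]]' --gripper '[0,0,0,0]'

```text
clock: 44.8
eef_pos: [425.7, -273.6, 7.6]
eef_rot: [-1.992, 1.566, -0.839]
wrist_force: [0.1, -0.4, 0.7]
finger_gap: 94.0
```

Run:
```python
from h import *
plan([(423.6,-275,6,66,15)],0.)
```

```text
now [ 425.7 -273.6    7.6] phi 66.1 gap 94.0 t 44.8 j [-0.64  0.46  1.81 -0.    0.86 -1.8 ] F [ 0.1 -0.4  0.7]
1 rows
{"turn": [[0.1, -0.1, 0.3]], "dp": [[0.16, 0.14, -0.21]], "gripper": [0.0]}
```

Emit:
jog_arm --turn '[[0,-0.1,0.3],[0,0,0],[0,0,0],[0,0,0],[0,0,0],[0,0,0]]' --dp '[[0.1,0.2,-0.2],[0,0,0],[0,0,0],[0,0,0],[0,0,0],[0,0,0]]' --gripper '[0,0.2,0.4,0.5,0.5,0.5]'

```text
clock: 45.55
eef_pos: [423.3, -275.2, 7.4]
eef_rot: [-2.379, 1.57, -1.226]
wrist_force: [-0.1, -0.4, 0.2]
finger_gap: 61.5
```

Run:
```python
from h import *
snap("wrist","w19")
plan([(423.6,-275,110,66,50),(500,0,200,96.75,52),(537.5,262.9,190,96.75,52)],0.5)
```

```text
now [ 423.3 -275.2    7.5] phi 66.1 gap 61.8 t 45.6 j [-0.65  0.47  1.81 -0.    0.86 -1.8 ] F [ 0.4 -0.1 -0.6]
15 rows
{"turn": [[0.0, -0.0, 0.0], [0.0, -0.0, 0.0], [0.0, -0.0, 0.0], [-5.1, -0.0, 0.0], [-5.1, -0.0, 0.0], [-5.1, -0.0, 0.0], [-5.1, -0.0, 0.0], [-5.1, -0.0, 0.0]], "dp": [[-3.42, -0.01, 0.01], [-3.42, -0.01, 0.01], [-3.42, -0.01, 0.01], [-1.5, 0.69, 4.7], [-1.5, 0.27, 4.75], [-1.5, -0.15, 4.75], [-1.5, -0.57, 4.72], [-1.5, -0.99, 4.65]], "gripper": [0.5, 0.5, 0.5, 0.5, 0.5, 0.5, 0.5, 0.5]}
{"turn": [[-5.1, -0.0, 0.0], [-0.0, -0.0, 0.0], [-0.0, -0.0, 0.0], [-0.0, -0.0, 0.0], [-0.0, -0.0, 0.0], [-0.0, -0.0, 0.0], [-0.0, -0.0, 0.0]], "dp": [[-1.5, -1.4, 4.54], [0.16, -1.13, 4.28], [0.16, -1.13, 4.28], [0.16, -1.13, 4.28], [0.16, -1.13, 4.28], [0.16, -1.13, 4.28], [0.16, -1.13, 4.28]], "gripper": [0.5, 0.5, 0.5, 0.5, 0.5, 0.5, 0.5]}
```

View pics/w19.png

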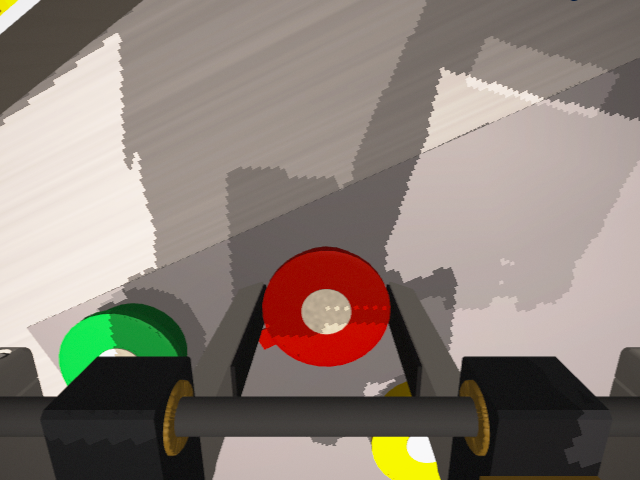

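Emit:
jog_arm --turn '[[0,0,0],[0,0,0],[0,0,0],[-5.1,0,0],[-5.1,0,0],[-5.1,0,0],[-5.1,0,0],[-5.1,0,0]]' --dp '[[-3.4,0,0],[-3.4,0,0],[-3.4,0,0],[-1.5,0.7,4.7],[-1.5,0.3,4.7],[-1.5,-0.2,4.7],[-1.5,-0.6,4.7],[-1.5,-1,4.6]]' --gripper '[0.5,0.5,0.5,0.5,0.5,0.5,0.5,0.5]'

```text
clock: 46.6
eef_pos: [486.6, -42.7, 189.3]
eef_rot: [0.793, 1.57, 2.4]
wrist_force: [0.6, 0.6, -0.9]
finger_gap: 61.5
```

Run:
```python
from h import *
plan([(537.5,262.9,190,96.75,50)],0.5)
```

```text
now [486.6 -42.7 189.3] phi 92.1 gap 61.5 t 46.6 j [-0.16  0.18  1.71  0.    1.25 -1.77] F [ 0.6  0.6 -0.9]
7 rows
{"turn": [[-0.7, 0.0, -0.0], [-0.7, 0.0, -0.0], [-0.7, 0.0, -0.0], [-0.7, 0.0, -0.0], [-0.7, 0.0, -0.0], [-0.7, 0.0, -0.0], [-0.7, 0.0, -0.0]], "dp": [[-0.01, -0.88, 4.34], [-0.01, -0.94, 4.33], [-0.01, -0.99, 4.31], [-0.01, -1.04, 4.3], [-0.01, -1.09, 4.29], [-0.01, -1.15, 4.27], [-0.01, -1.2, 4.26]], "gripper": [0.5, 0.5, 0.5, 0.5, 0.5, 0.5, 0.5]}
```

Emit:
jog_arm --turn '[[-0.5,0,0],[-0.7,0,0],[-0.7,0,0],[-0.7,0,0],[-0.7,0,0],[-0.7,0,0],[-0.7,0,0],[0,0,0]]' --dp '[[0,-0.9,4.3],[0,-0.9,4.3],[0,-1,4.3],[0,-1,4.3],[0,-1.1,4.3],[0,-1.1,4.2],[0,-1.1,3.6],[0,0,0]]' --gripper '[0.5,0.5,0.5,0.5,0.5,0.5,0.5,0.5]'

```text
clock: 47.6
eef_pos: [536.8, 267.8, 190.2]
eef_rot: [-1.338, 1.57, 0.359]
wrist_force: [-0.1, -0.0, -0.4]
finger_gap: 62.1
```

Run:
```python
from h import *
plan([(537.5,262.9,130,96.75,30)],0.5)
```

```text
now [536.8 267.8 190.2] phi 97.2 gap 62.1 t 47.6 j [ 0.4   0.42  1.39 -0.    1.33 -1.3 ] F [-0.1 -0.  -0.4]
2 rows
{"turn": [[0.2, 0.0, 0.0], [0.2, 0.0, 0.0]], "dp": [[3.01, -0.0, -0.25], [3.01, -0.0, -0.25]], "gripper": [0.5, 0.5]}
```

Emit:
jog_arm --turn '[[0.2,0,0],[0.2,0,0],[0,0,0]]' --dp '[[3,0.1,-0.3],[2.8,0.1,-0.1],[0,0,0]]' --gripper '[0.5,0.5,0.5]'

```text
clock: 47.98
eef_pos: [535.2, 261.9, 131.0]
eef_rot: [-1.795, 1.57, -0.106]
wrist_force: [-0.4, -1.1, -0.0]
finger_gap: 61.4
```

Run:
```python
from h import *
plan([(537.5,262.9,115,96.75,30)],0.5)
```

```text
now [535.2 261.9 131. ] phi 96.8 gap 61.4 t 47.98 j [ 0.39  0.47  1.47 -0.    1.2  -1.3 ] F [-0.4 -1.1 -0. ]
1 rows
{"turn": [[0.0, -0.0, 0.0]], "dp": [[1.6, -0.24, 0.07]], "gripper": [0.5]}
```

Emit:
jog_arm --turn '[[0,0,0],[0,0,0]]' --dp '[[1,-0.2,0.1],[0,0,0]]' --gripper '[0.5,0.5]'

```text
clock: 48.22
eef_pos: [537.9, 262.8, 122.4]
eef_rot: [-1.459, 1.568, 0.23]
wrist_force: [-0.2, 0.5, -1.5]
finger_gap: 61.8
```

Run:
```python
from h import *
plan([(537.5,262.9,82,96.75,10)],0.5)
```

```text
now [537.9 262.8 122.4] phi 96.7 gap 61.8 t 48.23 j [ 0.39  0.48  1.47 -0.    1.19 -1.29] F [-0.2  0.5 -1.5]
4 rows
{"turn": [[-0.0, 0.0, 0.0], [-0.0, 0.0, 0.0], [-0.0, 0.0, 0.0], [-0.0, 0.0, 0.0]], "dp": [[1.01, 0.01, 0.0], [1.01, 0.01, 0.0], [1.01, 0.01, 0.0], [1.01, 0.01, 0.0]], "gripper": [0.5, 0.5, 0.5, 0.5]}
```

Emit:
jog_arm --turn '[[0,0,0],[0,0,0],[0,0,0],[0,0,0],[0,0,0]]' --dp '[[0.8,0,0],[0.8,0,0],[0.8,0,0],[0.8,0,0],[0,0,0]]' --gripper '[0.5,0.5,0.5,0.5,0.5]'

```text
clock: 48.85
eef_pos: [538.4, 262.9, 89.0]
eef_rot: [-1.405, 1.567, 0.284]
wrist_force: [-0.3, 0.0, -0.5]
finger_gap: 61.5
```

Emit:
jog_arm --turn '[[0,0,0],[0,0,0],[0,0,0]]' --dp '[[0.5,0.1,0],[0.2,0,0],[0,0,0]]' --gripper '[0.5,0.5,0.5]'

```text
clock: 49.22
eef_pos: [537.5, 262.9, 81.9]
eef_rot: [-1.388, 1.566, 0.301]
wrist_force: [1.3, 0.1, -0.4]
finger_gap: 61.4
```

Emit:
jog_arm --turn '[[0,0,0],[0,0,0],[0,0,0],[0,0,0],[0,0,0],[0,0,0],[0,0,0],[0,0,0]]' --dp '[[0,0,0],[0,0,0],[0,0,0],[-2,0,0],[-4,0,0],[-5,0,0],[-4,0,0],[0,0,0]]' --gripper '[0.25,0.15,0.15,0.15,0.15,0.1,0,0]'

```text
clock: 50.22
eef_pos: [536.7, 262.6, 237.0]
eef_rot: [-1.392, 1.566, 0.296]
wrist_force: [0.4, -0.5, 0.4]
finger_gap: 93.5
```

Run:
```python
from h import *
snap("wrist","w20"); tubs("w20",96,(200,130,450,300),("red",)); 
plan([(380,-250,300,60)],0.)
```

```text
red px [325. 226.] z 96.5 lid [535.2 263. ] label [538.  263.7] tab 141.0 rmax 39.3 area 3648
now [536.2 262.4 234.9] phi 96.7 gap 94.0 t 50.27 j [ 0.39  0.38  1.34 -0.    1.42 -1.29] F [-0.2  0.3 -0.1]
11 rows
{"turn": [[3.3, 0.0, 0.0], [3.3, 0.0, 0.0], [3.3, 0.0, 0.0], [3.3, 0.0, 0.0], [3.3, 0.0, 0.0], [3.3, 0.0, 0.0], [3.3, 0.0, 0.0], [3.3, 0.0, 0.0]], "dp": [[-0.6, 1.96, -4.46], [-0.6, 1.7, -4.56], [-0.6, 1.43, -4.65], [-0.6, 1.16, -4.73], [-0.6, 0.89, -4.79], [-0.6, 0.61, -4.83], [-0.6, 0.33, -4.86], [-0.6, 0.05, -4.87]], "gripper": [0.0, 0.0, 0.0, 0.0, 0.0, 0.0, 0.0, 0.0]}
{"turn": [[3.3, 0.0, 0.0], [3.3, 0.0, 0.0], [3.3, 0.0, 0.0]], "dp": [[-0.6, -0.23, -4.86], [-0.6, -0.51, -4.84], [-0.6, -0.79, -4.8]], "gripper": [0.0, 0.0, 0.0]}
```

View pics/w20.png

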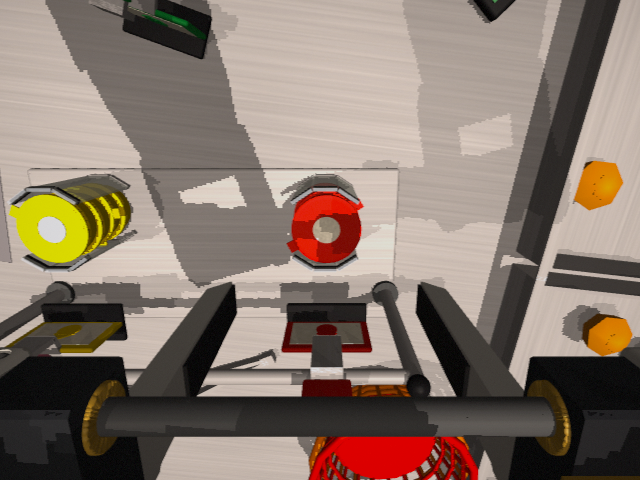

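Both stacks have four tubs, with lids at z = 96.5. I'll move the arm clear to the right and check from the top and side.

Emit:
jog_arm --turn '[[3,0,0],[3,0,0],[3,0,0],[3,0,0],[3,0,0],[3,0,0],[3,0,0],[3,0,0]]' --dp '[[-0.8,2,-4.5],[-0.8,1.7,-4.6],[-0.7,1.4,-4.7],[-0.6,1.2,-4.7],[-0.6,0.9,-4.8],[-0.6,0.6,-4.8],[-0.6,0.3,-4.9],[-0.6,0,-4.9]]' --gripper '[0,0,0,0,0,0,0,0]'

```text
clock: 51.28
eef_pos: [421.1, -122.2, 277.5]
eef_rot: [1.917, 1.555, -3.105]
wrist_force: [0.9, -0.2, 0.2]
finger_gap: 94.1
```

Emit:
jog_arm --turn '[[3,0,0],[3,0,0],[3,0,0],[3,0,0],[3,0,0],[3,0,0],[0,0,0],[0,0,0]]' --dp '[[0,0.5,-4.8],[0,0.5,-4.8],[0,0.5,-4.8],[0,0.5,-4.8],[0,0.5,-4.8],[0,0.5,-3.5],[0,0,0],[0,0,0]]' --gripper '[0,0,0,0,0,0,0,0]'

```text
clock: 52.28
eef_pos: [269.1, -364.4, 269.0]
eef_rot: [1.801, 1.541, 2.734]
wrist_force: [-0.1, 0.1, -0.3]
finger_gap: 94.0
```

Run:
```python
from h import *
s,p,R=st(); print(p,s["clock"],s["wrist_force"])
p,d,K,T=snap("top","t9"); q,_,_,_=snap("side","s9")
cv2.imwrite("pics/t9z.png",cv2.resize(p[120:320,140:340,::-1],None,fx=3.5,fy=3,interpolation=cv2.INTER_CUBIC))
cv2.imwrite("pics/s9z.png",cv2.resize(q[200:400,200:380,::-1],None,fx=4,fy=3,interpolation=cv2.INTER_CUBIC))
tab("t9","red",(170,165,205,190)); tab("t9","yellow",(262,160,300,182)); tab("t9","green",(240,260,275,300))
X=cloud(d,K,T); 
for c,b in {"red":(180,215,215,245),"yellow":(270,200,305,232)}.items():
    m=mask(p,c,90)>0; k=np.zeros_like(m); k[b[1]:b[3],b[0]:b[2]]=1; m&=k; print(c,np.median(X[m][:,2]).round(1))
```

```text
[ 269.07167266 -364.39754135  269.02806564] 52.275 [-0.06216367  0.12312694 -0.30942293]
t9 red n 49 ztop 215.8 mid [633.7 272.4] size [11.8 34.5] ang 4.4
t9 yellow n 24 ztop 217.6 mid [662.2  29.3] size [10.  32.2] ang 5.3
t9 green n 37 ztop 145.4 mid [374.4  85.8] size [33.7 10.7] ang 82.5
red 95.1
yellow 95.5
```

View pics/t9z.png

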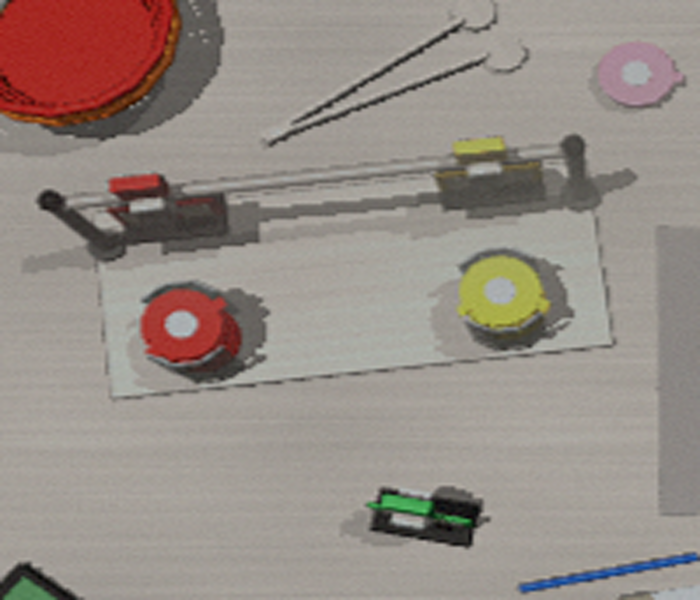

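View pics/s9z.png

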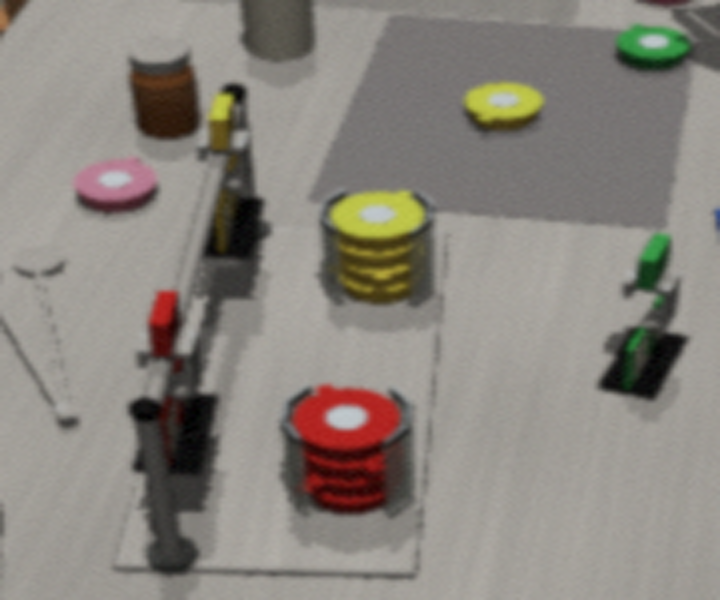

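View pics/t9.png

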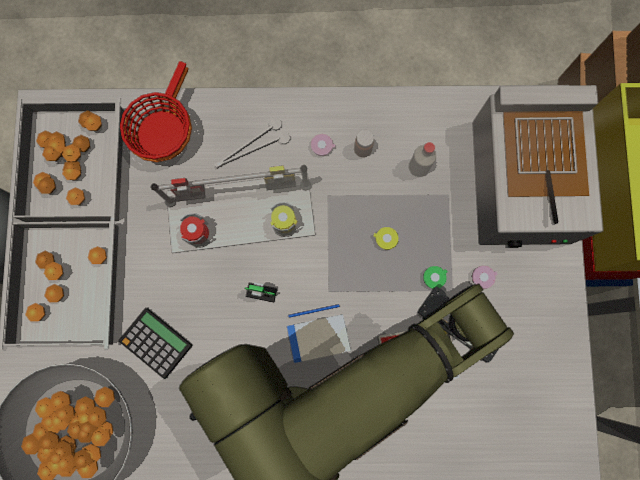

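Run:
```python
from h import *
s,p,R=st(); print(p,s["qd"].round(3),s["wrist_force"].round(1))
from cell import order
print(order.sign_off())
```

```text
[ 269.41209031 -364.25227617  269.40969611] [ 0.006 -0.008 -0.006 -0.002  0.003 -0.002] [0.5 0.5 0.7]
the job is handed in; nothing more can be done
None
```

The dip station is set up and handed in at about 52 s on the clock; the sign-off reports no verdict.

**Tubes:** I added two red tubs to tube_a and two yellow tubs to tube_b, so each holds four. The wrist camera read both top lids at 96.5 mm (fill line 96 mm) and the top camera about 95 mm. The top tubs sit within about 2 mm of the tube axes.

**Signs:** I took the green sign off the rail and stood it on the counter, where it is upright. I hooked the red and yellow signs on between the marks and slid them along. Top-camera offsets from the mark are about 2 mm for red and 3 mm for yellow, against the 12 mm allowed, and both hang upright.

**Left standing:** The spare yellow tub, green tub, pink look-alikes, spice jar, squeeze bottle and calculator looked unmoved in the last top view. I didn't measure them.

**Contact and disagreements:**
- Hooking on the red sign gave a brief contact of about 10 N on the rail. It was clear of the marks, and I lowered it straight away.
- The wrist and top cameras disagreed by about 3 mm in y. I used the wrist readings for the tubes, because they matched the gripped tubs.

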